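# Pack a phone repair spares carton

### The job

Pack the spares order: tip the brass standoffs out of the scoop through the funnel into the jar until every one is in it, set the scoop back down flat on the bench, and lift the funnel off and stand it spout-down in its metal holder. Stand the jar upright in the carton, put every charger in with it, then close the carton: first fold the right-hand flap (as seen from the robot) fully down, then the left-hand flap on top of it. Keep the jar from falling over and leave the solder spool where it is.

Things in the scene. Friction and masses are not known exactly. Their poses are not given: they have to be found in the camera images.
- carton: open cardboard carton fixed to the bench, 200 (x) by 180 (y) by 80 high outside, walls and floor 4 thick; origin centre of underside, z up; it has flaps only along its two 200 mm sides: at its -y side (robot's right) and its +y side (robot's left)
- flap_right (a joint): hinge angle of the right flap (the -y side, the lower of the two): 0 = closed, level over the carton, 1.57 = upright, up to 2.5 = leaning outward; the flap is a 198 by 100 by 3 card plate and stays where it is left
- flap_right_hinge (a point): middle of the right flap's hinge line, on the carton's -y rim at height 80; the hinge line runs along the carton's x
- flap_left (a joint): hinge angle of the left flap (+y side, closes over the right one), same size and values: 0 = closed, up to 2.5 = leaning outward
- flap_left_hinge (a point): middle of the left flap's hinge line, on the carton's +y rim at height 84
- jar: loose clear plastic jar without lid, 50 outer diameter, 45 inner diameter, 72 high, floor 6 thick, 200 g; origin centre of underside, z up; starts upright with the funnel in its mouth
- funnel: loose white plastic funnel, 70 g, 67 high: spout 39 outer and 33 inner diameter and 22 long, then a cone opening to 110 at the mouth; origin centre of the spout's lower end, z up towards the mouth; it rests with its cone on the rim of jar or holder, its origin then about 49 above the jar's underside
- funnel_mouth (a point): centre of the funnel's mouth, 67 above its origin
- funnel_lug (a point): grip point in the funnel's lug: a block 12 wide (along funnel y) and 22 high (flush with the mouth's rim, this point lies 11 below the rim), sticking out 30 beyond the rim along funnel +x; this point is 72 from the funnel's axis
- stand: fixed aluminium funnel holder: an upright tube 72 outer and about 55 inner diameter, 50 high; origin centre of underside, z up; a funnel standing in it has its origin about 22 above the bench
- scoop: loose aluminium scoop, 140 g: flat tray 80 long (x) by 56 wide (y), 3 thick, side walls 30 high, closed at +x, open without lip at -x, and behind it a black handle, a bar along x 16 wide (y), 20 high, its middle 36 above the underside, reaching from 40 to 118 along +x from the origin (grip it at about 85); origin centre of the tray's underside, z up, mouth towards -x
- scoop_lip (a point): middle of the tray's open front edge, 40 from the origin along -x, 3 above the underside
- standoff0: chunky brass standoff, a 12 mm block with a small threaded hole, 12 g; origin centre of underside; starts standing in the scoop; three to five of them are present, absent ones give None
- standoff1: chunky brass standoff, a 12 mm block with a small threaded hole, 12 g; origin centre of underside; starts standing in the scoop; three to five of them are present, absent ones give None
- standoff2: chunky brass standoff, a 12 mm block with a small threaded hole, 12 g; origin centre of underside; starts standing in the scoop; three to five of them are present, absent ones give None
- standoff3: chunky brass standoff, a 12 mm block with a small threaded hole, 12 g; origin centre of underside; starts standing in the scoop; three to five of them are present, absent ones give None
- standoff4: chunky brass standoff, a 12 mm block with a small threaded hole, 12 g; origin centre of underside; starts standing in the scoop; three to five of them are present, absent ones give None
- charger0: loose white phone charger, a block 40 (x, with two short pins at +x) by 26 (y) by 24 high, 50 g; origin centre of underside, z up; two or three of them are present, absent ones give None
- charger1: loose white phone charger, a block 40 (x, with two short pins at +x) by 26 (y) by 24 high, 50 g; origin centre of underside, z up; two or three of them are present, absent ones give None
- charger2: loose white phone charger, a block 40 (x, with two short pins at +x) by 26 (y) by 24 high, 50 g; origin centre of underside, z up; two or three of them are present, absent ones give None
- spool: bystander, loose: spool of solder, 40 diameter, 26 high; origin centre of underside
- fluxpot: bystander (stuck to the bench): white pot with black cap, 44 diameter, 45 high; origin centre of underside
- dropper: bystander (stuck to the bench): amber bottle, 36 diameter, 90 high; origin centre of underside
There are look-alikes about, which are no part of the job. What is shaped like the scoop but orange is not meant. What is shaped like the charger2 but red is not meant.

How it is judged:
On the way, in this order (a step that is already met when the one before it is completed fails the run):
1. the scoop is tipped over the funnel (angle between scoop's own z axis and vertical above 0.3 rad and horizontal distance between scoop_lip and funnel_mouth below 0.08 m and z of scoop_lip in the frame of funnel_mouth above -0.03 m), for 0.1 s.
2. every standoff is in the jar, with the funnel still in its mouth (x of standoff0 in the frame of jar between -0.025 and 0.025 m and y of standoff0 in the frame of jar between -0.025 and 0.025 m and z of standoff0 in the frame of jar between -0.002 and 0.068 m and x of standoff1 in the frame of jar between -0.025 and 0.025 m and y of standoff1 in the frame of jar between -0.025 and 0.025 m and z of standoff1 in the frame of jar between -0.002 and 0.068 m and x of standoff2 in the frame of jar between -0.025 and 0.025 m and y of standoff2 in the frame of jar between -0.025 and 0.025 m and z of standoff2 in the frame of jar between -0.002 and 0.068 m and x of standoff3 in the frame of jar between -0.025 and 0.025 m and y of standoff3 in the frame of jar between -0.025 and 0.025 m and z of standoff3 in the frame of jar between -0.002 and 0.068 m and x of standoff4 in the frame of jar between -0.025 and 0.025 m and y of standoff4 in the frame of jar between -0.025 and 0.025 m and z of standoff4 in the frame of jar between -0.002 and 0.068 m and horizontal distance between funnel and jar below 0.02 m and z of funnel in the frame of jar below 0.065 m), for 0.2 s.
3. the jar with the standoffs and every charger are in the carton, and the funnel is in its holder (x of standoff0 in the frame of jar between -0.025 and 0.025 m and y of standoff0 in the frame of jar between -0.025 and 0.025 m and z of standoff0 in the frame of jar between -0.002 and 0.068 m and x of standoff1 in the frame of jar between -0.025 and 0.025 m and y of standoff1 in the frame of jar between -0.025 and 0.025 m and z of standoff1 in the frame of jar between -0.002 and 0.068 m and x of standoff2 in the frame of jar between -0.025 and 0.025 m and y of standoff2 in the frame of jar between -0.025 and 0.025 m and z of standoff2 in the frame of jar between -0.002 and 0.068 m and x of standoff3 in the frame of jar between -0.025 and 0.025 m and y of standoff3 in the frame of jar between -0.025 and 0.025 m and z of standoff3 in the frame of jar between -0.002 and 0.068 m and x of standoff4 in the frame of jar between -0.025 and 0.025 m and y of standoff4 in the frame of jar between -0.025 and 0.025 m and z of standoff4 in the frame of jar between -0.002 and 0.068 m and x of jar in the frame of carton between -0.077 and 0.077 m and y of jar in the frame of carton between -0.067 and 0.067 m and z of jar in the frame of carton between -0.002 and 0.02 m and angle between jar's own z axis and vertical below 0.2 rad and x of charger0 in the frame of carton between -0.097 and 0.097 m and y of charger0 in the frame of carton between -0.087 and 0.087 m and z of charger0 in the frame of carton between -0.002 and 0.06 m and x of charger1 in the frame of carton between -0.097 and 0.097 m and y of charger1 in the frame of carton between -0.087 and 0.087 m and z of charger1 in the frame of carton between -0.002 and 0.06 m and x of charger2 in the frame of carton between -0.097 and 0.097 m and y of charger2 in the frame of carton between -0.087 and 0.087 m and z of charger2 in the frame of carton between -0.002 and 0.06 m and horizontal distance between funnel and stand below 0.015 m and angle between funnel's own z axis and vertical below 0.25 rad and z of funnel in the frame of stand below 0.04 m), for 0.2 s.
4. the right-hand flap is folded down, the left-hand one still up (value of joint flap_right below 0.12 rad and value of joint flap_left above 0.6 rad), for 0.2 s.
5. the left-hand flap is folded down over it (value of joint each of flap_right, flap_left below 0.12 rad), for 0.2 s.
At the end, for the whole second after the job is handed in: All standoffs in the jar, jar upright (0.2 rad) on the carton floor, all chargers in the carton, funnel spout-down in its holder (15 mm, 0.25 rad), scoop flat on the bench (0.1 rad, 12 mm), both flaps within 0.12 rad of closed, all released and at rest (all of step 3 and all of step 5 and angle between scoop's own z axis and vertical below 0.1 rad and height (world z) of scoop below 0.012 m and linear speed of each of scoop, funnel, jar below 0.02 m/s); the robot touches nothing.
It fails at once if the jar is knocked over (angle between jar's own z axis and vertical above 0.8 rad).
It fails at once if the spool is pushed away (distance of spool from where it was at the start of the episode above 0.03 m).
Of standoff0, standoff1, standoff2, standoff3, standoff4 only 3 to 5 are there at a start; the rules pass over those that are not, and their reading is None.
Of charger0, charger1, charger2 only 2 to 3 are there at a start; the rules pass over those that are not, and their reading is None.
At some moment in a run one of charger0, charger1, charger2 may be knocked a few centimetres aside while the robot is not near it.
It also fails if it takes over 210 s, if anything falls off the work surface, if the arm or the gripper's body presses on something with over 40 N, if the wrist force passes 120 N, or if a joint passes its speed limit or range.

### The arm

A 6-joint arm with a two-finger parallel gripper is mounted at the origin on the work surface. World frame = base frame: x ahead of the robot, y to its left, z up, the work surface at z = 0. Lengths are in m, angles in rad, forces in N, time in s.
With the tool pointing down it reaches from about 0.425 to 0.95 m from the base axis. Payload 3.5 kg.
Tool frame: the origin (TCP) lies between the finger pads; the fingertips stand 22 mm ahead of it and the grasp point (between the pads) lies 3 mm ahead of it (robot.tips_ahead is the distance from the TCP to the fingertips, in m); z points along the fingers, y is the line along which they close (so a half turn about z gives the same grasp; the last joint's range is limited). The gripper opens to 85 mm and grips with 20 to 120 N. Pads are 22 mm wide; open, the fingers measure 114 mm over their backs; the gripper's body (76 mm by 85 mm) begins 54 mm behind the grasp point. The pads swing forward as they close: fully open they stand 13 mm farther back than shut.
Start: joints at [0.963, 0.286, 1.577, -0, 1.279, -0.15], TCP at [0.298, 0.605, 0.253] pointing down, gripper open.
Joint ranges: [-2.77, 2.77], [-0.9, 2.22], [0.21, 2.48], [-1.53, 4.67], [0.24, 2.81], [-2.84, 2.84]. Speed limits (rad/s): [2.79, 2.79, 3.14, 3.14, 3.14, 3.14].

### API

Orientations are given as a rotation vector (axis times angle).
In Python, from station import robot gives the robot as it stands.
- The arm moves only by the shell command python3 -m crank 'ROWS'. ROWS is a JSON object of lists of equal length, an entry for each row: "rotation": the turn, a rotation vector about the tool's x, y, z in rad, a list of three; "linear": the shift along the tool's x, y, z in cm, a list of three; "grip": the finger opening in cm, from 0 to 8.54. In form: {"rotation": [[rx, ry, rz], ...], "linear": [[tx, ty, tz], ...], "grip": [grip, ...]}. A call has 1 to 8 rows; each row shifts and turns the commanded pose from where the row before left it, along the tool's axes as they then stand; what a row does not reach is not made up. A row lasts 1/8 s, in which the tool goes at most 62.5 mm and 10.7 degrees, less where a joint would pass 70% of its speed; a pose out of reach is approached as far as the arm can. A call with a gripper value outside its range is refused whole. The fingers move at their own pace and stop on an object; the grip force is fixed at half the most. Time passes only in rows, so rows that do not move let the fingers close. It gives the time, the measured TCP pose, the force, the opening and the grip force at its end, in the units of the state.
- robot.get_obs(): the state, without advancing time (a new reading comes with each control period).
- robot.get_image(name): name is "scene" or "top"; returns a dict with "color" (384x512x3 uint8, red, green, blue), "camera_matrix" (3x3 intrinsics, pixels), "k1" (the pictures are not rectified: a ray, as slopes to the right and down, at radius r is drawn at 1 + k1 r^2 times it, then the intrinsics apply), "position" and "attitude" of the camera in the world. Camera axes: x right, y down, z forward; pixel columns grow to the right and rows downward; lengths in m; the calibration is good to about 2 mm. A picture is of the moment at which its call begins. There is no depth.
- robot.sign_off(): hands the job in; it is judged then, once.
Trained networks look in the newest picture that a camera, given by its name, has taken for a name from the list of things; names that differ only in an ending like _2 or _b are one class to them, and where a whole thing is asked for, a point or a joint stands for the part that bears it (a point fixed in the world has none). Each returns a list of dicts, best first, with "conf" (0 to 1); they miss things now and then, are a little off and sometimes report something else, mostly with a low value. They report only what shows in the picture. A call takes as long as a camera call. They do not tell look-alikes from the thing itself.
- robot.search_frame(target, camera): "point" ([column, row] in pixels, amid what is visible of it).
- robot.outline_of(target, camera): "mask" (384x512 bool, what is visible of it) and "point" ([column, row] in pixels, amid what is visible of it).
The state is a dict: "time": time; "joint_positions": joint angles; "joint_velocities": joint speeds; "joint_torque": joint torques, N m; "ee_pos": TCP position; "orientation": TCP orientation; "wrist_force": force on the tool from outside, world axes, zero at the start; "wrist_torque": the same for the moment, N m; "grip_width": finger opening in m; "gripper_force": force on a finger pad.
Only numpy, scipy, OpenCV 4.12 (cv2) and the standard library are available. Lean on these libraries where they do the work, as an engineer would, in place of code of your own. Each camera call takes 0.05 s, during which the arm holds its last target. There are 200 camera calls.

## Working session

There is one attempt and no reset: what is moved stays moved. The work goes in short steps, Python scripts to look and compute and a shell command to move; the robot and the scene stay as the last step left them, time stands still between calls to the robot, and variables do not carry over. Pictures are saved under pics/ and viewed, at most 14 in all, crops included, and the job is handed in when it is done.

```bash
ls; mkdir -p pics; cat > h.py <<'E'
import numpy as np, cv2
from scipy.spatial.transform import Rotation as R
from station import robot
def cam(n):
    return robot.get_image(n)
def att(im):
    a=np.array(im["attitude"],float)
    return a if a.shape==(3,3) else (R.from_rotvec(a).as_matrix() if a.size==3 else R.from_quat(a).as_matrix())
def ray(im,p):
    K=np.array(im["camera_matrix"]); k=im["k1"]
    d=np.array([(p[0]-K[0,2])/K[0,0],(p[1]-K[1,2])/K[1,1]]); u=d.copy()
    for _ in range(20): u=d/(1+k*(u@u))
    return att(im)@np.array([u[0],u[1],1.])
def at(im,p,z):
    c=np.array(im["position"]); r=ray(im,p); return c+r*(z-c[2])/r[2]
def px(im,P):
    K=np.array(im["camera_matrix"]); q=att(im).T@(np.array(P,float)-np.array(im["position"]))
    u=q[:2]/q[2]; u=u*(1+im["k1"]*(u@u)); return np.array([K[0,0]*u[0]+K[0,2],K[1,1]*u[1]+K[1,2]])
def tri(a,pa,b,pb):
    A=[];y=[]
    M=np.zeros((3,3));v=np.zeros(3)
    for im,p in((a,pa),(b,pb)):
        d=ray(im,p);d/=np.linalg.norm(d);Q=np.eye(3)-np.outer(d,d);M+=Q;v+=Q@np.array(im["position"])
    return np.linalg.solve(M,v)
def save(im,name,crop=None,s=1):
    c=im["color"][:,:,::-1]
    if crop: c=c[crop[1]:crop[3],crop[0]:crop[2]]
    cv2.imwrite(name,cv2.resize(np.ascontiguousarray(c),None,fx=s,fy=s,interpolation=cv2.INTER_CUBIC))
def ob():
    o=robot.get_obs(); print("t",round(o["time"],2),"p",np.round(o["ee_pos"],4),"R",np.round(R.from_rotvec(o["orientation"]).as_matrix(),3).tolist(),"g",o["grip_width"],o["gripper_force"],"F",np.round(o["wrist_force"],1)); return o
E
python3 - <<'E'
from h import *
np.set_printoptions(precision=4,suppress=True)
S=cam("scene");T=cam("top")
save(S,"pics/s0.png",s=1.5);save(T,"pics/t0.png",s=1.5)
for n,i in(("scene",S),("top",T)):
    print(n,i["position"],np.array(i["attitude"]).tolist(),i["k1"],np.array(i["camera_matrix"]).tolist())
ob()
for t in "carton flap_right flap_left jar funnel funnel_lug funnel_mouth stand scoop scoop_lip standoff0 charger0 spool fluxpot dropper flap_right_hinge flap_left_hinge".split():
    for n,i in(("scene",S),("top",T)):
        print(t,n,[(np.round(d["point"],1).tolist(),round(d["conf"],2),np.round(at(i,d["point"],0)[:2],3).tolist()) for d in robot.search_frame(t,n)[:6]])
E
```

```text
pics
scene [1.4222 0.0633 0.7102] [-1.5767363349620513, -1.6837740286957479, 0.8979917441653381] -0.1509648228548276 [[445.20218448043937, 0.0, 258.65629266714717], [0.0, 445.20218448043937, 189.96418282902644], [0.0, 0.0, 1.0]]
top [0.2929 0.0328 1.1214] [-2.1494189466688907, 2.111631973094769, -0.20976294120695857] 0.009736758304606458 [[381.6893625765594, 0.0, 254.21707570360456], [0.0, 381.6893625765594, 197.07136301557864], [0.0, 0.0, 1.0]]
t 0.1 p [0.298  0.6051 0.252 ] R [[-0.897, 0.442, -0.001], [0.442, 0.897, -0.002], [0.0, -0.002, -1.0]] g 0.0855666472195603 0.0 F [ 0.7 -0.1 -0.3]
carton scene [([142.9, 210.7], 0.86, [0.474, -0.305])]
carton top [([359.1, 184.2], 0.94, [0.547, -0.295])]
flap_right scene [([100.2, 191.3], 0.73, [0.39, -0.459])]
flap_right top [([403.2, 176.7], 0.78, [0.573, -0.43]), ([181.7, 212.6], 0.68, [0.451, 0.234])]
flap_left scene [([197.7, 190.1], 0.95, [0.362, -0.173]), ([287.4, 216.1], 0.62, [0.469, 0.087]), ([225.8, 189.7], 0.32, [0.354, -0.092])]
flap_left top [([310.5, 173.0], 0.87, [0.579, -0.149])]
jar scene [([284.5, 216.8], 0.68, [0.473, 0.0
[... 1602 characters left out ...]
, 146.2], 0.69, [0.66, 0.011]), ([234.7, 183.7], 0.52, [0.541, 0.08])]
fluxpot scene [([228.8, 189.1], 0.69, [0.35, -0.084]), ([257.9, 256.2], 0.57, [0.633, 0.018])]
fluxpot top [([290.6, 229.8], 0.67, [0.406, -0.088])]
dropper scene [([374.7, 285.5], 0.8, [0.714, 0.283]), ([204.1, 193.5], 0.73, [0.378, -0.152])]
dropper top [([177.0, 109.6], 0.53, [0.774, 0.265])]
flap_right_hinge scene [([102.2, 188.9], 0.81, [0.377, -0.458]), ([226.8, 190.9], 0.73, [0.36, -0.089])]
flap_right_hinge top [([401.3, 180.8], 0.65, [0.56, -0.423])]
flap_left_hinge scene [([202.0, 194.9], 0.61, [0.386, -0.157]), ([144.4, 207.7], 0.34, [0.46, -0.305])]
flap_left_hinge top [([310.3, 174.2], 0.88, [0.575, -0.148])]
```

View pics/s0.png

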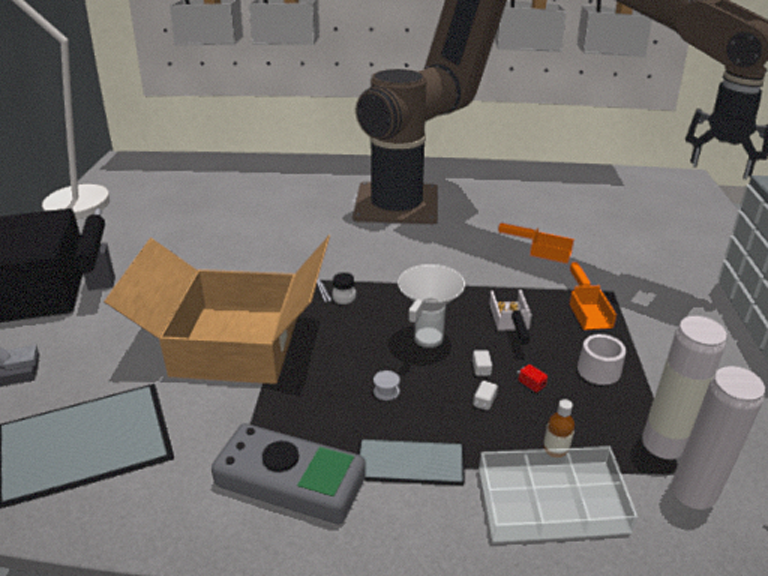

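View pics/t0.png

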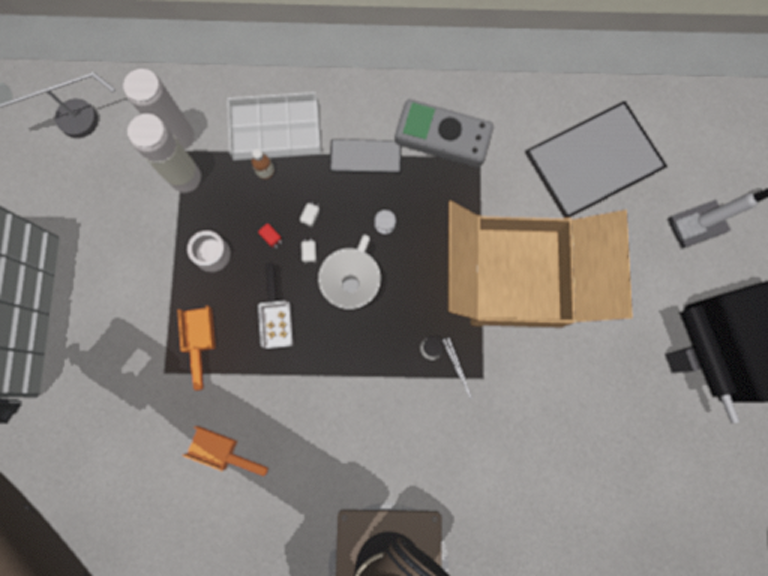

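The arm is out at the left. The scene shows the aluminium scoop with brass standoffs at scene (340,210) and top (183,217). Two orange scoops are look-alikes at top (130,221) and (142,303). The white chargers are at top (209,144) and (208,168), and the red block at (180,157) is a look-alike. The funnel sits on the jar at top (233,184), the holder is at (139,167), the spool at (257,147), and the carton at right with both flaps leaning outward. Next I confirm this in one crop.

```bash
python3 - <<'E'
from h import *
np.set_printoptions(precision=4,suppress=True)
S=cam("scene");T=cam("top")
save(T,"pics/t1.png",(120,125,275,240),5)
for t,z in(("scoop",.03),("charger0",.024),("spool",.026),("stand",.05),("funnel",.116),("jar",.03)):
  for n,i in(("top",T),("scene",S)):
    for d in robot.outline_of(t,n)[:5]:
        m=d["mask"].astype(np.uint8); c=max(cv2.findContours(m,0,2)[0],key=cv2.contourArea)
        W=np.array([at(i,p[0],z)[:2] for p in c],np.float32)*1000
        col=i["color"][d["mask"]].mean(0).astype(int)
        (cx,cy),(w,h),a=cv2.minAreaRect(W)
        print(t,n,round(d["conf"],2),np.round(d["point"]),"rect mm",round(cx,1),round(cy,1),"size",round(w,1),round(h,1),"ang",round(a,1),"x",W[:,0].min(),W[:,0].max(),"y",W[:,1].min(),W[:,1].max(),"col",col)
E
```

```text
scoop top 0.91 [141. 304.] rect mm 192.7 295.4 size 153.5 60.0 ang 70.7 x 158.14534 244.39558 y 224.30403 376.60825 col [166 104  64]
scoop top 0.68 [133. 224.] rect mm 388.7 366.9 size 152.7 62.7 ang 9.1 x 312.63083 463.64734 y 338.74554 409.12994 col [183 119  64]
scoop top 0.59 [181. 210.] rect mm 474.8 226.3 size 162.4 60.1 ang 6.7 x 393.47946 554.8288 y 188.67613 255.17088 col [154 152 152]
scoop scene 0.86 [390. 205.] rect mm 394.7 369.9 size 216.0 67.3 ang 4.4 x 286.29175 504.34564 y 338.73682 408.06076 col [167  82  11]
scoop scene 0.61 [364. 163.] rect mm 210.8 292.0 size 169.6 110.8 ang 67.7 x 133.82388 288.47333 y 225.42532 381.49014 col [144  72  18]
scoop scene 0.6 [344. 213.] rect mm 476.8 226.1 size 136.8 61.9 ang 4.8 x 406.31274 544.4505 y 193.09073 254.80423 col [97 92 93]
scoop scene 0.52 [226. 190.] rect mm 403.5 -76.5 size 101.0 38.5 ang 7.5 x 353.40353 453.80573 y -100.150734 -53.367565 col [77 76 77]
charger0 top 0.65 [208. 145.] rect mm 657.8 166.5 size 31.2 46.1 ang 66.6 x 634.2638 681.35046 y 150.10228 185.59117 col [173 171 169]
charger0 top 0.49 [179. 159.]
[... 1271 characters left out ...]
2 y 313.555 392.7703 col [164 159 159]
stand scene 0.62 [402. 238.] rect mm 607.0 352.5 size 62.7 119.3 ang 69.6 x 549.9583 665.70154 y 310.64832 394.6185 col [130 124 127]
funnel top 0.72 [234. 183.] rect mm 515.2 74.5 size 102.2 117.7 ang 31.9 x 457.38922 588.0158 y 28.316233 133.48221 col [176 174 172]
funnel scene 0.81 [286. 191.] rect mm 529.1 86.4 size 154.5 111.5 ang 12.8 x 453.21115 615.4632 y 26.75376 135.29517 col [166 163 163]
jar top 0.46 [235. 189.] rect mm 514.4 81.6 size 20.8 26.3 ang 1.1 x 504.0489 524.98114 y 68.47736 94.85629 col [170 169 170]
jar scene 0.77 [286. 217.] rect mm 515.0 82.2 size 51.0 112.3 ang 89.6 x 458.99704 571.0593 y 56.691643 108.034966 col [130 131 131]
```

View pics/t1.png

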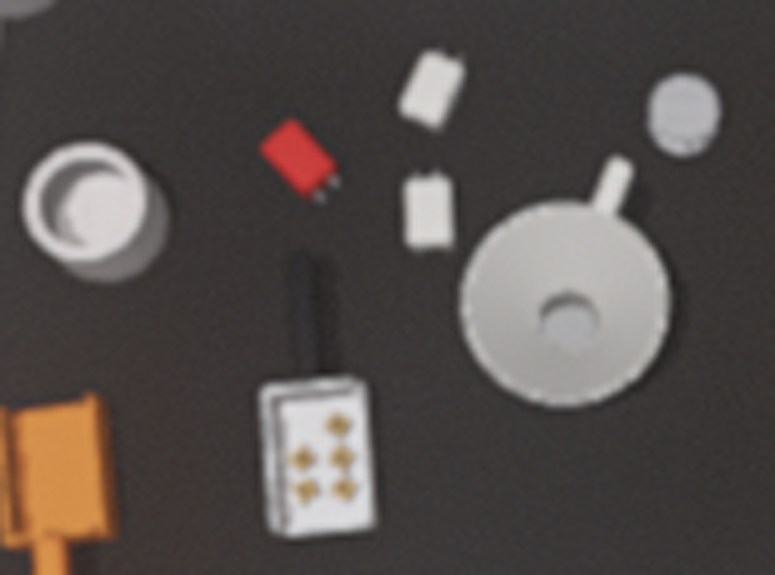

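Confirmed: the aluminium scoop with 5 brass standoffs is at crop (320,455), with its black handle toward +x. The chargers are the white blocks at crop (432,90) and (428,211), and the red one at (300,158) is not ours. The funnel lug is at crop (615,185) and the holder at (85,203). Now I turn these pixels into positions.

```bash
python3 - <<'E'
from h import *
np.set_printoptions(precision=4,suppress=True)
T=cam("top")
f=lambda u,v,z:at(T,(120+(u-2)/5,125+(v-2)/5),z)
print("rim corners",*[f(u,v,.03)[:2] for u,v in((263,388),(362,378),(272,535),(375,524))])
print("handle end",f(308,255,.046)[:2],"handle front",f(312,372,.046)[:2])
print("mouth c",f(566,304,.116)[:2],"L",f(460,304,.116)[:2],"R",f(671,304,.116)[:2],"T",f(566,200,.116)[:2],"B",f(566,407,.116)[:2])
print("lug tip",f(620,162,.116)[:2])
print("stand top L,R,T,B",*[f(u,v,.05)[:2] for u,v in((23,203),(147,203),(85,141),(85,263))])
g=lambda u,v,z:at(T,((u-.5)/1.5,(v-.5)/1.5),z)
print("carton rim TL,TR,BR,BL",*[g(u,v,.08)[:2] for u,v in((478,217),(572,217),(573,325),(472,323))])
E
```

```text
rim corners [0.4765 0.2578] [0.4834 0.201 ] [0.3916 0.2479] [0.3989 0.1896]
handle end [0.5521 0.2329] handle front [0.4836 0.2271]
mouth c [0.5109 0.08  ] L [0.5098 0.137 ] R [0.512  0.0235] T [0.5688 0.0816] B [0.4548 0.0785]
lug tip [0.5908 0.0527]
stand top L,R,T,B [0.5787 0.3974] [0.5801 0.3263] [0.6165 0.3646] [0.5439 0.3593]
carton rim TL,TR,BR,BL [ 0.6433 -0.159 ] [ 0.647  -0.3384] [ 0.4394 -0.3311] [ 0.4397 -0.1451]
```

```bash
cat >> h.py <<'E'
def go(pos,yaw=None,Rw=None):
    """print tool-frame rotation (first) and then linear (cm) in rotated axes. yaw = world angle of tool y, tool down (deg)"""
    o=ob(); C=R.from_rotvec(o["orientation"])
    if yaw is not None:
        a=np.radians(yaw); y=np.array([np.cos(a),np.sin(a),0]); z=np.array([0,0,-1.]); Rw=np.c_[np.cross(y,z),y,z]
    Rn=R.from_matrix(Rw) if Rw is not None else C
    print("rot",np.round((C.inv()*Rn).as_rotvec(),3),"lin cm",np.round(Rn.inv().apply(np.array(pos)-o["ee_pos"])*100,2),"j",np.round(o["joint_positions"],2))
E
python3 -m crank '{"rotation":[[0,0,-0.14],[0,0,-0.14],[0,0,-0.14],[0,0,-0.14]],"linear":[[0,0,0],[0,0,0],[0,0,0],[0,0,0]],"grip":[8,7,6,5]}'
python3 -m crank '{"rotation":[[0,0,0],[0,0,0],[0,0,0],[0,0,0],[0,0,0],[0,0,0],[0,0,0],[0,0,0]],"linear":[[-2.3,-4.9,0.5],[-2.3,-4.9,0.5],[-2.3,-4.9,0.5],[-2.3,-4.9,0.5],[-2.3,-4.9,0.5],[-2.3,-4.9,0.5],[-2.3,-4.9,0.5],[-2.3,-4.9,0.5]],"grip":[5,5,5,5,5,5,5,5]}'
python3 -c "
from h import *
go([.521,.232,.039],96)
i=cam('top');save(i,'pics/t2.png',(120,125,275,240),5)"
```

```text
time: 3.05
ee_pos: [0.2983, 0.6055, 0.2533]
orientation: [0.168, -3.137, 0.0]
wrist_force: [0.4, 0.3, 1.0]
grip_width: 0.0499
gripper_force: 0.0
time: 4.05
ee_pos: [0.5221, 0.2328, 0.2135]
orientation: [-0.16, 3.137, 0.0]
wrist_force: [-0.7, -0.1, 0.4]
grip_width: 0.05
gripper_force: 0.0
t 4.05 p [0.5221 0.2328 0.2135] R [[-0.995, -0.102, 0.001], [-0.102, 0.995, 0.0], [-0.001, 0.0, -1.0]] g 0.050019079722566105 0.0 F [-0.7 -0.1  0.4]
rot [ 0.     0.001 -0.002] lin cm [ 0.12 -0.06 17.45] j [ 0.24  0.1   1.87  0.    1.17 -1.43]
```

View pics/t2.png

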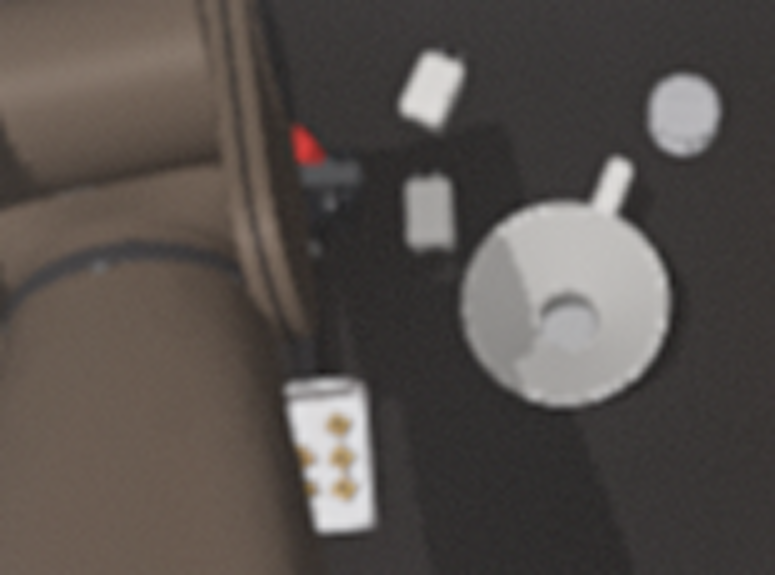

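```bash

python3 -m crank '{"rotation":[[0,0,0],[0,0,0],[0,0,0],[0,0,0],[0,0,0],[0,0,0],[0,0,0],[0,0,0]],"linear":[[0.1,0,3.5],[0,0,3.5],[0,0,3.5],[0,0,2.5],[0,0,2],[0,0,1.5],[0,0,0.9],[0,0,0]],"grip":[5,5,5,5,5,5,5,5]}'
python3 -m crank '{"rotation":[[0,0,0],[0,0,0],[0,0,0],[0,0,0],[0,0,0]],"linear":[[0,0,0],[0,0,0],[0,0,0],[0,0,0],[0,0,0]],"grip":[3,2,1,0.5,0.5]}'
python3 -m crank '{"rotation":[[0,0,0],[0,0,0],[0,0,0],[0,0,0],[0,0,0],[0,0,0],[0,0,0],[0,0,0]],"linear":[[0,0,-0.5],[0,0,-1],[0,0,-2],[0,0,-3],[0,0,-4],[0,0,-4],[0,0,-3],[0,0,-1.5]],"grip":[0.5,0.5,0.5,0.5,0.5,0.5,0.5,0.5]}'
python3 -c "
from h import *
go([.521,.232,.039],96)
i=cam('scene');save(i,'pics/s3.png',(230,130,430,270),3.5)"
```

```text
time: 5.1
ee_pos: [0.5202, 0.2342, 0.039]
orientation: [0.16, -3.137, 0.0]
wrist_force: [-0.2, 0.2, 0.0]
grip_width: 0.05
gripper_force: 0.0
time: 5.72
ee_pos: [0.5211, 0.2344, 0.0402]
orientation: [-0.16, 3.136, 0.0]
wrist_force: [0.7, 0.8, 4.8]
grip_width: 0.015
gripper_force: 59.9
time: 6.72
ee_pos: [0.5211, 0.2344, 0.2327]
orientation: [-0.16, 3.133, 0.001]
wrist_force: [0.6, 0.0, -2.1]
grip_width: 0.0151
gripper_force: 59.0
t 6.72 p [0.5211 0.2344 0.2327] R [[-0.995, -0.102, 0.004], [-0.102, 0.995, 0.001], [-0.005, 0.001, -1.0]] g 0.01509039300525638 59.01754081249237 F [ 0.6  0.  -2.1]
rot [ 0.001  0.005 -0.002] lin cm [ 0.03 -0.24 19.37] j [ 0.25  0.08  1.86 -0.    1.2  -1.43]
```

View pics/s3.png

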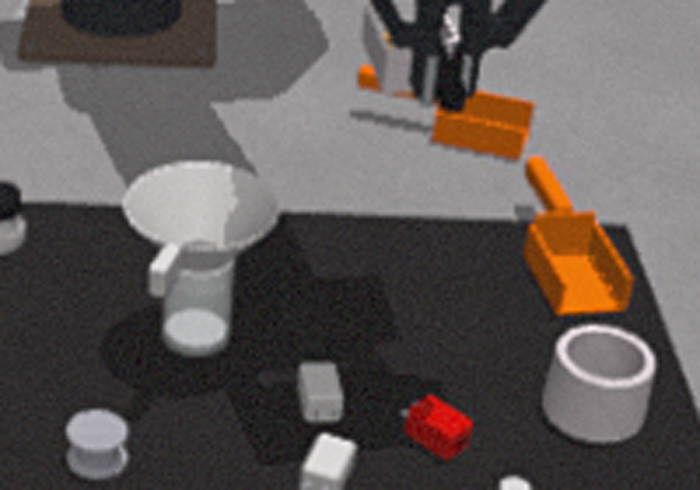

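```bash

python3 -m crank '{"rotation":[[0,0,0],[0,0,0],[0,0,0],[0,0,0],[0,0,0],[0,0,0],[0,0,0],[0,0,0]],"linear":[[-0.6,-0.75,0],[-1.2,-1.5,0],[-1.8,-2.3,0],[-2.4,-3.05,0],[-2.4,-3.05,0],[-1.8,-2.3,0],[-1.2,-1.5,0],[-0.6,-0.75,0]],"grip":[0.5,0.5,0.5,0.5,0.5,0.5,0.5,0.5]}'
python3 -m crank '{"rotation":[[0,0,0],[0,0,0],[0,0,0],[0,0,0]],"linear":[[0,0,1],[0,0,1.5],[0,0,1.5],[0,0,1]],"grip":[0.5,0.5,0.5,0.5]}'
python3 -c "
from h import *
go([.657,.095,.175],96)
i=cam('scene');save(i,'pics/s4.png',(230,90,430,250),4)
T=cam('top')
for n in('top','scene'):
  for t in('scoop_lip','funnel_mouth'): print(n,t,[(d['conf'],d['point']) for d in robot.search_frame(t,n)[:3]])
print('pred lip px',px(T,[.533,.082,.139]),px(i,[.533,.082,.139]))"
```

```text
time: 7.78
ee_pos: [0.6556, 0.094, 0.2279]
orientation: [0.158, -3.135, -0.0]
wrist_force: [-1.0, -0.2, -2.1]
grip_width: 0.0149
gripper_force: 59.0
time: 8.28
ee_pos: [0.6541, 0.0958, 0.1772]
orientation: [0.162, -3.135, -0.0]
wrist_force: [-0.3, 0.6, -3.4]
grip_width: 0.0148
gripper_force: 59.0
t 8.28 p [0.6541 0.0958 0.1772] R [[-0.995, -0.103, -0.003], [-0.103, 0.995, 0.0], [0.003, 0.0, -1.0]] g 0.014826761270480968 59.025760889053345 F [-0.3  0.6 -3.4]
rot [ 0.    -0.003 -0.002] lin cm [-0.28 -0.11  0.22] j [-0.01  0.32  1.67  0.    1.15 -1.68]
top scoop_lip [(0.94, [132.2, 223.9]), (0.82, [139.8, 300.2])]
top funnel_mouth [(0.64, [250.0, 187.4])]
scene scoop_lip [(0.81, [294.1, 201.5]), (0.67, [394.9, 200.3]), (0.65, [363.9, 164.5])]
scene funnel_mouth [(0.61, [273.8, 196.9])]
pred lip px [231.9188219  175.37450626] [287.74633487 185.12571235]
```

View pics/s4.png

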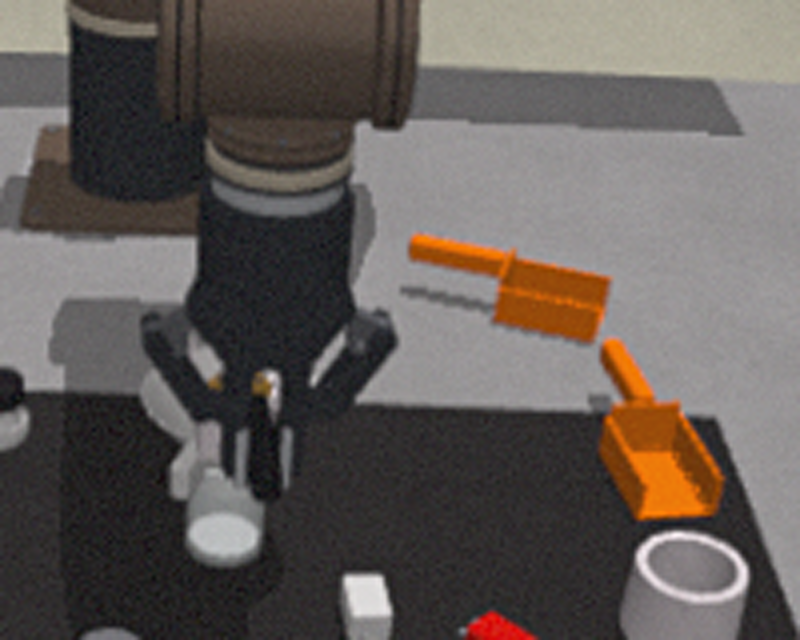

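```bash

python3 -m crank '{"rotation":[[0,-0.1,0],[0,-0.1,0],[0,-0.1,0],[0,-0.06,0],[0,0,0],[0,0,0]],"linear":[[0.42,0,-1.23],[0.42,0,-1.23],[0.42,0,-1.23],[0.25,0,-0.74],[0,0,0],[0,0,0]],"grip":[0.5,0.5,0.5,0.5,0.5,0.5]}'
python3 -c "
from h import *
o=ob();print(np.round(o['joint_positions'],2))
C=R.from_rotvec(o['orientation']);print('lip',o['ee_pos']+C.apply([.125,0,.036]))
i=cam('scene');save(i,'pics/s5.png',(230,90,330,250),3.75)
i=cam('top');save(i,'pics/t5.png',(180,125,280,240),5)
a=cv2.imread('pics/s5.png');b=cv2.imread('pics/t5.png');b=cv2.resize(b,(425,600)) if 0 else cv2.copyMakeBorder(b,0,25,0,0,0);cv2.imwrite('pics/c5.png',np.hstack([a[:600,:300],b[:600]]) )"
```

```text
time: 9.32
ee_pos: [0.635, 0.0931, 0.2215]
orientation: [-0.142, 2.778, 0.026]
wrist_force: [0.4, 1.6, -1.3]
grip_width: 0.0151
gripper_force: 59.0
t 9.32 p [0.635  0.0931 0.2215] R [[-0.931, -0.102, 0.35], [-0.095, 0.995, 0.036], [-0.352, -0.0, -0.936]] g 0.015145200840702937 59.042712450027466 F [ 0.4  1.6 -1.3]
[-0.03  0.08  1.9   0.06  0.8  -1.74]
lip [0.53119853 0.08240933 0.14380701]
```

View pics/c5.png

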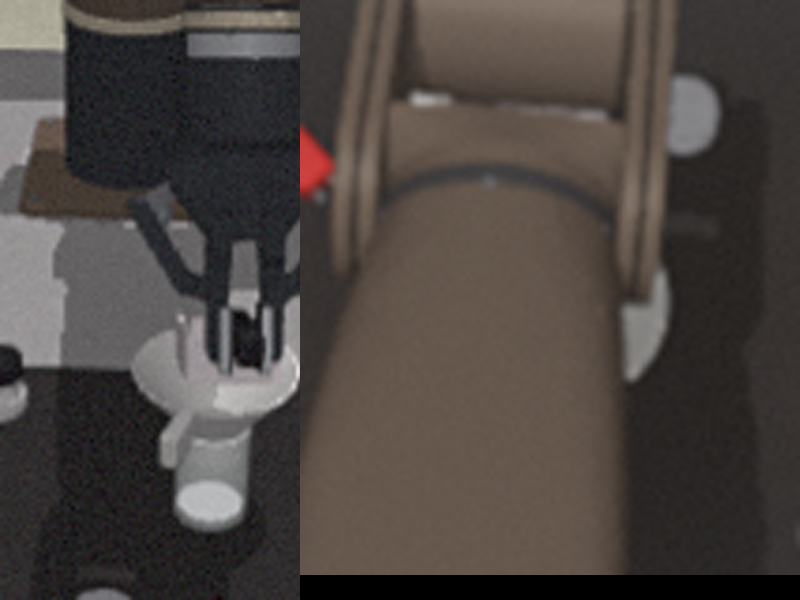

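```bash

python3 -m crank '{"rotation":[[0,-0.06,0],[0,-0.06,0],[0,-0.06,0],[0,-0.04,0],[0,0,0],[0,0,0]],"linear":[[0.25,0,-0.74],[0.25,0,-0.74],[0.25,0,-0.74],[0.17,0,-0.5],[0,0,0],[0,0,0]],"grip":[0.5,0.5,0.5,0.5,0.5,0.5]}'
cat > j.py <<'E'
from h import *
o=ob();print(np.round(o['joint_positions'],2))
C=R.from_rotvec(o['orientation']);print('lip',o['ee_pos']+C.apply([.125,0,.036]))
i=cam('scene')
c=i['color'].astype(int); m=(c[:,:,0]>c[:,:,2]+35)&(c[:,:,0]<c[:,:,1]+60)
n,_,st,ce=cv2.connectedComponentsWithStats(m[150:240,260:320].astype(np.uint8))
print("brass blobs",[(st[k][4],np.round(ce[k]+[260,150],1).tolist()) for k in range(1,n) if st[k][4]>1])
E
python3 j.py
```

```text
time: 10.18
ee_pos: [0.6152, 0.0911, 0.2416]
orientation: [-0.131, 2.56, 0.039]
wrist_force: [0.0, 0.7, -2.9]
grip_width: 0.015
gripper_force: 59.1
t 10.18 p [0.6152 0.0911 0.2416] R [[-0.833, -0.102, 0.544], [-0.085, 0.995, 0.056], [-0.547, 0.0, -0.837]] g 0.014950300140642588 59.062859416007996 F [ 0.   0.7 -2.9]
[-0.05 -0.06  2.05  0.15  0.58 -1.82]
lip [0.53070815 0.08240345 0.143009  ]
brass blobs []
```

```bash

python3 -m crank '{"rotation":[[0,-0.06,0],[0,-0.06,0],[0,-0.05,0],[0,0,0],[0,0,0],[0,0,0]],"linear":[[0.25,0,-0.74],[0.25,0,-0.74],[0.21,0,-0.62],[0,0,0],[0,0,0],[0,0,0]],"grip":[0.5,0.5,0.5,0.5,0.5,0.5]}'
python3 j.py; python3 -c "
from h import *
i=cam('scene');save(i,'pics/s6.png',(230,120,360,240),5)"
```

```text
time: 10.98
ee_pos: [0.5973, 0.0892, 0.2546]
orientation: [-0.122, 2.389, 0.048]
wrist_force: [-0.1, -0.2, -1.0]
grip_width: 0.0153
gripper_force: 59.2
t 10.97 p [0.5973 0.0892 0.2546] R [[-0.728, -0.102, 0.678], [-0.075, 0.995, 0.07], [-0.682, -0.0, -0.732]] g 0.015265089558071043 59.19653534889221 F [-0.1 -0.2 -1. ]
[-0.06 -0.17  2.17  0.28  0.41 -1.95]
lip [0.53072497 0.08237761 0.14306614]
brass blobs [(np.int32(3), [288.7, 222.3])]
```

View pics/s6.png

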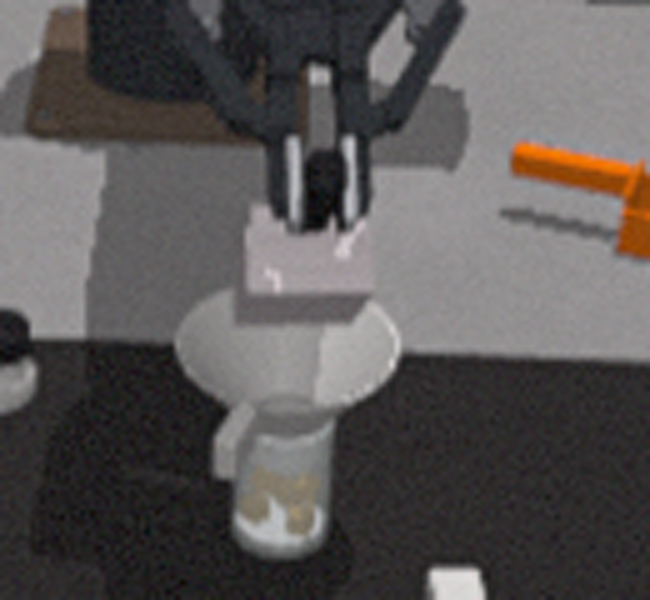

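Standoffs show in the jar at crop (280,495), probably most of them. I tilt a little more, then level the scoop and back away to count.

```bash

python3 -m crank '{"rotation":[[0,-0.04,0],[0,-0.03,0],[0,0,0],[0,0,0],[0,0,0],[0,0,0],[0,0,0],[0,0,0]],"linear":[[0.17,0,-0.5],[0.13,0,-0.37],[0,0,0.3],[0,0,-0.6],[0,0,0.6],[0,0,-0.6],[0,0,0.3],[0,0,0]],"grip":[0.5,0.5,0.5,0.5,0.5,0.5,0.5,0.5]}'
python3 j.py
python3 -m crank '{"rotation":[[0,0.12,0],[0,0.12,0],[0,0.12,0],[0,0.12,0],[0,0.12,0],[0,0.12,0],[0,0.09,0],[0,0,0]],"linear":[[-0.46,0,1.2],[-0.46,0,1.2],[-0.46,0,1.2],[-0.46,0,1.2],[-0.46,0,1.2],[-0.46,0,1.2],[-0.4,0,1],[0,0,-1.5]],"grip":[0.5,0.5,0.5,0.5,0.5,0.5,0.5,0.5]}'
python3 j.py
```

```text
time: 12.08
ee_pos: [0.5886, 0.0884, 0.2583]
orientation: [-0.119, 2.319, 0.052]
wrist_force: [-1.0, -0.2, -2.3]
grip_width: 0.015
gripper_force: 59.2
t 12.07 p [0.5886 0.0884 0.2583] R [[-0.679, -0.102, 0.727], [-0.07, 0.995, 0.075], [-0.731, 0.0, -0.682]] g 0.014975405679855973 59.20172095298767 F [-1.  -0.2 -2.3]
[-0.07 -0.21  2.22  0.38  0.35 -2.05]
lip [0.5298896  0.08240106 0.14233416]
brass blobs [(np.int32(3), [288.3, 221.7])]
time: 13.12
ee_pos: [0.6514, 0.0948, 0.2131]
orientation: [-0.16, 3.132, 0.001]
wrist_force: [-0.0, -1.0, -0.8]
grip_width: 0.015
gripper_force: 59.0
t 13.12 p [0.6514 0.0948 0.2131] R [[-0.995, -0.102, 0.005], [-0.102, 0.995, 0.001], [-0.006, 0.001, -1.0]] g 0.015038149080809544 59.0129417181015 F [-0.  -1.  -0.8]
[-0.01  0.28  1.66  0.    1.2  -1.68]
lip [0.52725807 0.08214828 0.17637318]
brass blobs [(np.int32(2), [290.0, 216.5]), (np.int32(3), [288.7, 222.3])]
```

```bash

python3 -m crank '{"rotation":[[0,0,0],[0,0,0],[0,0,0],[0,0,0],[0,0,0],[0,0,0],[0,0,0],[0,0,0]],"linear":[[0.6,0.8,0],[1.2,1.5,0],[1.8,2.3,0],[2.2,3,0],[2.2,3,0],[1.8,2.3,0],[1.2,1.5,0],[0.5,0.7,0]],"grip":[0.5,0.5,0.5,0.5,0.5,0.5,0.5,0.5]}'
python3 -c "
from h import *
go([.521,.2344,.0405],96)
i=cam('top');save(i,'pics/a.png',(165,140,275,240),4)
j=cam('scene');save(j,'pics/b.png',(255,150,345,250),4)
cv2.imwrite('pics/c7.png',np.hstack([cv2.imread('pics/a.png'),cv2.imread('pics/b.png')]))"
```

```text
time: 14.18
ee_pos: [0.5205, 0.2343, 0.2152]
orientation: [-0.162, 3.127, 0.001]
wrist_force: [-0.2, 0.1, -1.3]
grip_width: 0.0154
gripper_force: 59.1
t 14.18 p [0.5205 0.2343 0.2152] R [[-0.995, -0.103, 0.011], [-0.103, 0.995, 0.001], [-0.011, -0.0, -1.0]] g 0.015358468942490568 59.11764442920685 F [-0.2  0.1 -1.3]
rot [-0.     0.011 -0.001] lin cm [-6.000e-02  1.000e-02  1.747e+01] j [ 0.25  0.09  1.88 -0.    1.17 -1.43]
```

View pics/c7.png

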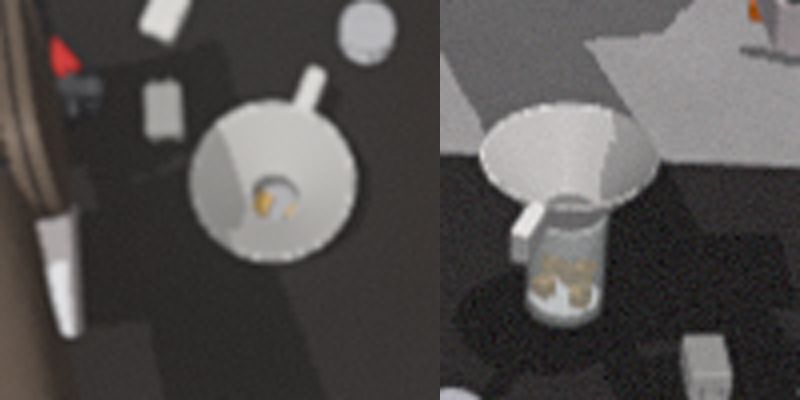

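The funnel cone is clear, and about five brass blocks are in the jar at the right crop (565,275). I set the scoop down.

```bash

python3 -m crank '{"rotation":[[0,0.01,0],[0,0,0],[0,0,0],[0,0,0],[0,0,0],[0,0,0],[0,0,0],[0,0,0]],"linear":[[0,0,2],[0,0,4],[0,0,4],[0,0,3],[0,0,2],[0,0,1.3],[0,0,0.7],[0,0,0.4]],"grip":[0.5,0.5,0.5,0.5,0.5,0.5,0.5,0.5]}'
python3 -m crank '{"rotation":[[0,0,0],[0,0,0],[0,0,0],[0,0,0],[0,0,0]],"linear":[[0,0,0],[0,0,0.1],[0,0,0],[0,0,0],[0,0,0]],"grip":[0.5,0.5,2,4,4]}'
python3 -m crank '{"rotation":[[0,0,0],[0,0,0],[0,0,0],[0,0,0],[0,0,0],[0,0,0]],"linear":[[0,0,-1],[0,0,-3],[0,0,-4],[0,0,-4],[0,0,-4],[0,0,-2]],"grip":[4,4,4,4,4,4]}'
python3 -c "
from h import *
go([.511+.072*.948,.080-.072*.319,.18],71.4)"
```

```text
time: 15.28
ee_pos: [0.5226, 0.2335, 0.0414]
orientation: [-0.16, 3.136, 0.0]
wrist_force: [1.1, -0.3, -1.1]
grip_width: 0.015
gripper_force: 59.1
time: 15.9
ee_pos: [0.5221, 0.2334, 0.0403]
orientation: [-0.16, 3.137, 0.0]
wrist_force: [0.6, -0.4, -0.1]
grip_width: 0.0401
gripper_force: 0.0
time: 16.65
ee_pos: [0.523, 0.2337, 0.2236]
orientation: [-0.16, 3.133, 0.001]
wrist_force: [0.2, -0.7, 0.7]
grip_width: 0.0398
gripper_force: 0.0
t 16.65 p [0.523  0.2337 0.2236] R [[-0.995, -0.102, 0.005], [-0.102, 0.995, 0.001], [-0.005, 0.001, -1.0]] g 0.03976945940399928 0.0 F [ 0.2 -0.7  0.7]
rot [0.002 0.005 0.427] lin cm [-10.97 -14.94   4.36] j [ 0.24  0.09  1.86 -0.    1.19 -1.43]
```

```bash

python3 -c "
from h import *
T=cam('top')
for d in robot.outline_of('funnel','top')[:1]:
    m=d['mask'].astype(np.uint8);c=max(cv2.findContours(m,0,2)[0],key=cv2.contourArea)
    W=np.array([at(T,p[0],.116)[:2] for p in c])*1000
    ctr=np.array([511.,80.])
    for _ in range(10):
        r=np.linalg.norm(W-ctr,axis=1);s=W[r<60];A=np.c_[2*s,np.ones(len(s))];x=np.linalg.lstsq(A,(s**2).sum(1),rcond=None)[0];ctr=x[:2]
    r=np.linalg.norm(W-ctr,axis=1);rad=np.sqrt(x[2]+ctr@ctr);l=W[r>rad+12].mean(0);print(d['conf'],ctr,rad,l,np.degrees(np.arctan2(*(l-ctr)[::-1])),r.max())
i=T;save(i,'pics/t8.png',(165,140,275,240),5)
"
python3 -m crank '{"rotation":[[0,0,0.107],[0,0,0.107],[0,0,0.107],[0,0,0.106]],"linear":[[0,0,0],[0,0,0],[0,0,0],[0,0,0]],"grip":[4,4,4,4]}'
python3 -m crank '{"rotation":[[0,0,0],[0,0,0],[0,0,0],[0,0,0],[0,0,0],[0,0,0]],"linear":[[-1,-1.5,0],[-2,-3,0],[-2.5,-3,0],[-2.5,-3,0],[-2,-3,0],[-1,-1.5,0]],"grip":[4,4,4,4,4,4]}'
python3 -c "
from h import *
go([.511+.072*.948,.080-.072*.319,.108],71.4)
j=cam('top');i=cam('scene');save(i,'pics/a.png',(300,165,400,255),4);save(j,'pics/b.png',(150,150,240,240),4);cv2.imwrite('pics/c9.png',np.hstack([cv2.imread('pics/a.png'),cv2.imread('pics/b.png')]))"
```

```text
time: 17.25
ee_pos: [0.5208, 0.233, 0.2172]
orientation: [-0.513, -3.095, 0.003]
wrist_force: [-0.4, 0.3, -0.5]
grip_width: 0.0397
gripper_force: 0.0
time: 18.0
ee_pos: [0.5781, 0.0536, 0.2188]
orientation: [-0.509, -3.098, 0.001]
wrist_force: [-0.0, 0.4, 0.2]
grip_width: 0.0404
gripper_force: 0.0
t 18.0 p [0.5781 0.0536 0.2188] R [[-0.947, 0.32, -0.002], [0.32, 0.947, -0.0], [0.002, -0.001, -1.0]] g 0.04044867308973695 0.0 F [-0.   0.4  0.2]
rot [-0.001 -0.002 -0.001] lin cm [ 0.    0.36 11.08] j [-0.08  0.11  1.84 -0.    1.19 -1.33]
```

View pics/c9.png

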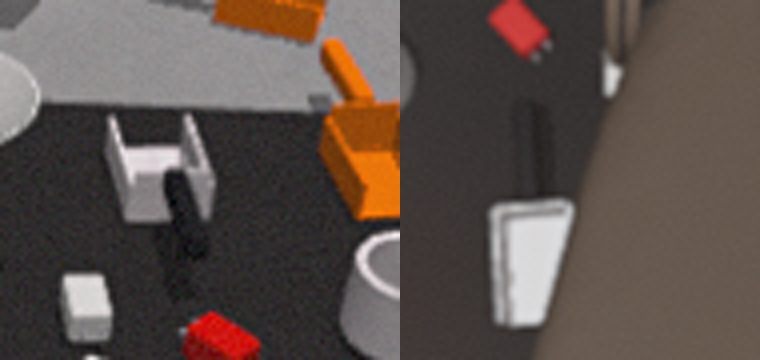

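```bash

python3 -m crank '{"rotation":[[0,0,0],[0,0,0],[0,0,0],[0,0,0],[0,0,0],[0,0,0]],"linear":[[0,0.36,2],[0,0,3],[0,0,3],[0,0,2],[0,0,1],[0,0,0]],"grip":[4,4,4,4,4,4]}'
python3 -m crank '{"rotation":[[0,0,0],[0,0,0],[0,0,0],[0,0,0],[0,0,0],[0,0,0]],"linear":[[0,0,0],[0,0,0],[0,0,0],[0,0,0],[0,0,0],[0,0,0]],"grip":[3,2.2,1.6,1.2,0.5,0.5]}'
python3 -c "
from h import *
ob();i=cam('scene');save(i,'pics/s10.png',(230,120,360,240),5)"
```

```text
time: 18.85
ee_pos: [0.5791, 0.06, 0.1093]
orientation: [-0.507, -3.099, 0.0]
wrist_force: [-0.8, -0.1, 0.5]
grip_width: 0.0397
gripper_force: 0.0
time: 19.6
ee_pos: [0.5798, 0.0592, 0.1105]
orientation: [0.507, 3.1, -0.001]
wrist_force: [0.2, -1.4, 2.4]
grip_width: 0.0109
gripper_force: 60.8
t 19.6 p [0.5798 0.0592 0.1105] R [[-0.948, 0.319, 0.001], [0.319, 0.948, -0.001], [-0.001, -0.0, -1.0]] g 0.010893943722247426 60.76843500137329 F [ 0.2 -1.4  2.4]
```

View pics/s10.png

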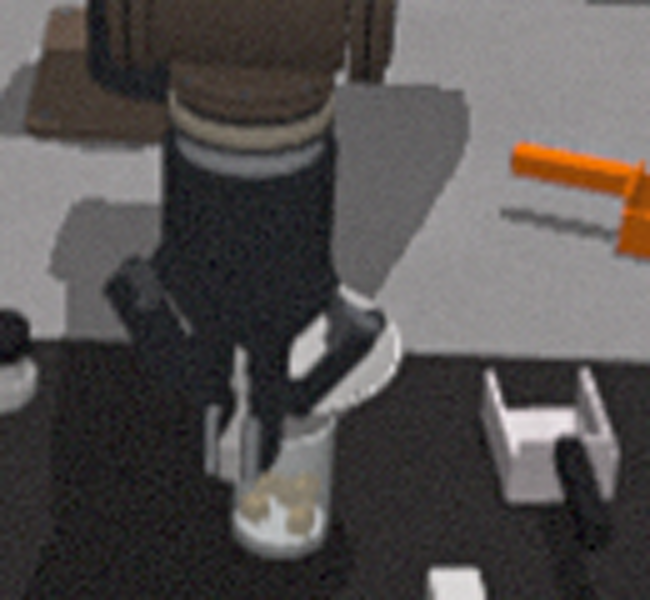

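```bash

python3 -m crank '{"rotation":[[0,0,0],[0,0,0],[0,0,0],[0,0,0],[0,0,0],[0,0,0],[0,0,0],[0,0,0]],"linear":[[0,0,-0.3],[0,0,-0.7],[0,0,-1],[0,0,-1.5],[0,0,-2],[0,0,-2],[0,0,-1.5],[0,0,-1]],"grip":[0.5,0.5,0.5,0.5,0.5,0.5,0.5,0.5]}'
python3 -c "
from h import *
go([.648,.339,.21]);S=cam('scene')
for p in ((445,303),(463,332),(372,298)): print(at(S,p,0))
print([(d['conf'],at(S,d['point'],.03)) for d in robot.search_frame('jar','scene')[:2]])
for z in (.16,.2,.24): print('top of bottle, top cam',at(cam('top'),(98,89),z),'scene',at(S,(468,221),z))
save(S,'pics/s11.png',(230,120,430,260),4)"
```

```text
time: 20.65
ee_pos: [0.5798, 0.0595, 0.2116]
orientation: [0.508, 3.099, 0.0]
wrist_force: [-0.3, -0.3, -0.9]
grip_width: 0.0102
gripper_force: 60.3
t 20.65 p [0.5798 0.0595 0.2116] R [[-0.948, 0.319, 0.002], [0.319, 0.948, -0.0], [-0.002, 0.0, -1.0]] g 0.010209515363485532 60.27423620223999 F [-0.3 -0.3 -0.9]
rot [0. 0. 0.] lin cm [ 2.45 28.67  0.17] j [-0.07  0.12  1.85  0.    1.17 -1.32]
[0.76165795 0.4315172  0.        ]
[0.84116713 0.44907255 0.        ]
[ 7.52093066e-01  2.71951947e-01 -1.11022302e-16]
[(0.94, array([0.49594772, 0.08125212, 0.03      ])), (0.28, array([0.48037924, 0.22463507, 0.03      ]))]
top of bottle, top cam [0.75858692 0.44598602 0.16      ] scene [0.67692958 0.46437022 0.16      ]
top of bottle, top cam [0.73921229 0.42879523 0.2       ] scene [0.73111595 0.43521212 0.2       ]
top of bottle, top cam [0.71983766 0.41160444 0.24      ] scene [0.78530232 0.40605403 0.24      ]
```

View pics/s11.png

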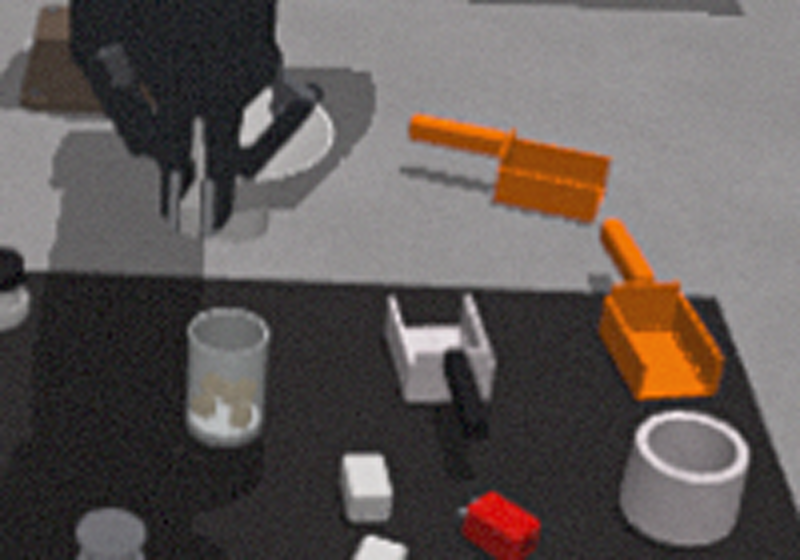

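```bash

python3 -m crank '{"rotation":[[0,0,0],[0,0,0],[0,0,0],[0,0,0],[0,0,0],[0,0,0],[0,0,0],[0,0,0]],"linear":[[0.15,1.8,0],[0.3,3.6,0],[0.35,4.2,0],[0.45,4.75,0],[0.45,4.75,0],[0.3,4.2,0],[0.3,3.6,0],[0.15,1.8,0]],"grip":[0.5,0.5,0.5,0.5,0.5,0.5,0.5,0.5]}'
python3 -m crank '{"rotation":[[0,0,0],[0,0,0],[0,0,0],[0,0,0]],"linear":[[0,0,1.5],[0,0,2.5],[0,0,2],[0,0,0]],"grip":[0.5,0.5,0.5,0.5]}'
python3 -c "
from h import *
go([.648,.339,.0835])
S=cam('scene');T=cam('top')
save(S,'pics/a.png',(350,165,450,265),4);save(T,'pics/b.png',(100,120,200,220),4);cv2.imwrite('pics/c12.png',np.hstack([cv2.imread('pics/a.png'),cv2.imread('pics/b.png')]))"
```

```text
time: 21.9
ee_pos: [0.6472, 0.3421, 0.2087]
orientation: [-0.504, -3.099, 0.001]
wrist_force: [-0.6, -0.4, -0.7]
grip_width: 0.0108
gripper_force: 60.3
time: 22.4
ee_pos: [0.6461, 0.3377, 0.1462]
orientation: [-0.509, -3.094, 0.005]
wrist_force: [0.2, -0.3, -1.3]
grip_width: 0.011
gripper_force: 60.3
t 22.4 p [0.6461 0.3377 0.1462] R [[-0.947, 0.32, -0.006], [0.32, 0.947, -0.002], [0.005, -0.004, -1.0]] g 0.011017371183524438 60.33907771110535 F [ 0.2 -0.3 -1.3]
rot [0. 0. 0.] lin cm [-0.17  0.21  6.27] j [ 0.34  0.5   1.5  -0.    1.15 -0.9 ]
```

View pics/c12.png

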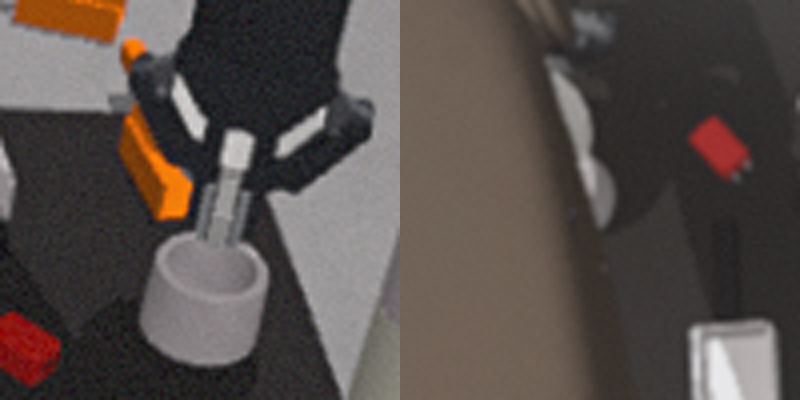

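The holder is at the left crop (205,300). The lug sits between the pads just above it, and the gripper hides most of the funnel. I check the funnel numerically against a predicted silhouette.

```bash
cat > f.py <<'E'
from h import *
def ring(c,r,z,n=24): return [[c[0]+r*np.cos(a),c[1]+r*np.sin(a),z] for a in np.linspace(0,2*np.pi,n)]
o=ob();C=R.from_rotvec(o['orientation']);p=o['ee_pos']
ax=p+C.apply([.072,0,.003]); zo=p[2]-.003+.011-.067
print("axis",ax,"origin z",zo)
S=cam('scene')
pts=np.array([px(S,q) for q in ring(ax,.055,zo+.067)+ring(ax,.0195,zo)])
f=lambda q:np.round((np.array(q)-[350,165])*4)
print("pred rim crop box",f(pts[:24].min(0)),f(pts[:24].max(0)),"spout end box",f(pts[24:].min(0)),f(pts[24:].max(0)))
l=p+C.apply([-.013,0,.003]);print("lug tip top/bottom",f(px(S,l+[0,0,.011])),f(px(S,l-[0,0,.011])),"tcp",f(px(S,p)))
st=np.array([px(S,q) for q in ring([.58,.362],.036,.05)]);print("stand rim",f(st.min(0)),f(st.max(0)))
for d in robot.outline_of('funnel','scene')[:3]:
    y,x=np.nonzero(d['mask']);print(round(d['conf'],2),f([x.min(),y.min()]),f([x.max(),y.max()]),len(x))
g=cv2.cvtColor(S['color'],cv2.COLOR_RGB2GRAY)[178:240,378:448]
for r in g[::2]: print(''.join(" .:-=+*#%@"[min(9,v//22)] for v in r))
E
python3 f.py
```

```text
t 22.5 p [0.648  0.3387 0.15  ] R [[-0.947, 0.32, -0.0], [0.32, 0.947, -0.0], [0.0, -0.0, -1.0]] g 0.011137181238658625 60.33619165420532 F [ 0.4  0.9 -0.2]
axis [0.57976928 0.36174897 0.14698572] origin z 0.09097638492423771
pred rim crop box [147.  65.] [340. 173.] spout end box [188. 192.] [254. 232.]
lug tip top/bottom [226. 200.] [218. 233.] tcp [226. 198.]
stand rim [149. 230.] [268. 305.]
0.7 [176  80] [324 236] 250
#*--++=:::-====-:.......................................:+***********#
**=:---:-=--::::: .......................................=**********#*
##*=::::::::::::--:......................................-+***********
###*=.....:::-::*@*:....................................:-***********#
####*-.....:-=--#@@#:.....................:.....:........:=+**********
******-.....::::#%@@#:..................................:::-=++++*****
====+**-........:#@@@#-..............:.......... ....-=-::::--==--=*#*
=======-:..:.....:#@@%#=..........................:+#@+::::-::--==+***
...=+===-:........:#@%@%+......................:=*%%%%-::::::..:.:+***
.::-=+===-::.......:#@@%-....-===-
[... 827 characters left out ...]
..:::.::.:..:====*+++==+=:..:.::+#**##**###****#**#*###******
::.:::::.:::.:.:.:::--==-++**+==+-....:::-+####*******###**##**##**#**
::::::.:::::.:=****###**+++*++===:.:::::.:=*#*#*#*******##*#***##*#**#
:..:.::::.::+***+++++***+*+++***@#+:..:::::+*####*####*##*****#*###**#
..:.:.:.:.:+**+++++++******++++++*#@#:.:::::+*##*#*#**#*#**##***###*#*
::.::..:.:-+*++++++++*+***++++++++=+##=:.:.:-*#####**##******#***#*##+
:::::::.::==***++++*++++++++++++++==+**-..:..-*###**#**#*##**********=
.:.::::..-==++****+***++++++++++++==+**-::.:.:=*##*#****#*#**##*****+=
:::::::.:====++*****++*++++++++=+=+***+:..::..:+####**#*******##*##+==
:::.:.:.-===++++++*********+**+******+-:::::::.:+##*#*#*******##***+==
```

```bash

python3 -m crank '{"rotation":[[0,0,0],[0,0,0],[0,0,0],[0,0,0],[0,0,0],[0,0,0],[0,0,0],[0,0,0]],"linear":[[0,0,0.7],[0,0,1.2],[0,0,1.2],[0,0,1.2],[0,0,0.9],[0,0,0.6],[0,0,0.4],[0,0,0]],"grip":[0.5,0.5,0.5,0.5,0.5,0.5,0.5,0.5]}'
python3 f.py | head -8
```

```text
time: 23.6
ee_pos: [0.6478, 0.3393, 0.0878]
orientation: [-0.508, -3.1, 0.0]
wrist_force: [0.5, -0.2, -0.7]
grip_width: 0.0108
gripper_force: 60.3
t 23.6 p [0.6478 0.3393 0.0878] R [[-0.948, 0.319, -0.0], [0.319, 0.948, -0.0], [0.0, -0.0, -1.0]] g 0.010778364311146454 60.32014846801758 F [ 0.5 -0.2 -0.7]
axis [0.57958012 0.36230011 0.08485126] origin z 0.02884320575145642
pred rim crop box [130. 151.] [317. 263.] spout end box [170. 273.] [234. 314.]
lug tip top/bottom [205. 290.] [198. 321.] tcp [206. 288.]
stand rim [149. 230.] [268. 305.]
0.69 [-1120   -20] [-884  232] 2147
0.63 [156 176] [300 328] 275
0.21 [-88 128] [  8 256] 492
```

```bash

python3 -m crank '{"rotation":[[0,0,0],[0,0,0],[0,0,0],[0,0,0],[0,0,0],[0,0,0],[0,0,0],[0,0,0]],"linear":[[0,0,0.25],[0,0,0.2],[0,0,0],[0,0,0],[0,0,0],[0,0,0],[0,0,-1.5],[0,0,-3]],"grip":[0.5,0.5,0.5,1.5,2.5,4,4,4]}'
python3 -m crank '{"rotation":[[0,0,0],[0,0,0],[0,0,0],[0,0,0]],"linear":[[0,0,-4],[0,0,-4],[0,0,-3],[0,0,0]],"grip":[4,4,4,4]}'
python3 -c "
from h import *
S=cam('scene');T=cam('top')
print('pred mouth',px(S,[.58,.362,.089]),px(T,[.58,.362,.089]),'lug',px(S,[.648,.339,.078]),px(T,[.648,.339,.078]))
for t in ('funnel_mouth','funnel_lug','jar','charger0'):
  for n,i in(('scene',S),('top',T)):
    print(t,n,[(round(d['conf'],2),d['point']) for d in robot.search_frame(t,n)[:4]])
for n,i,z in(('scene',S,.012),('top',T,.024)):
    for d in robot.outline_of('charger0',n)[:5]:
        c=max(cv2.findContours(d['mask'].astype(np.uint8),0,2)[0],key=cv2.contourArea)
        W=np.array([at(i,p[0],z)[:2] for p in c],np.float32)*1000
        print(n,round(d['conf'],2),i['color'][d['mask']].mean(0).astype(int),cv2.minAreaRect(W))
go([.5115,.082,.16],90)
"
```

```text
time: 24.7
ee_pos: [0.647, 0.339, 0.1279]
orientation: [-0.508, -3.098, 0.002]
wrist_force: [1.0, -0.3, 0.7]
grip_width: 0.0397
gripper_force: 0.0
time: 25.2
ee_pos: [0.6495, 0.34, 0.2442]
orientation: [0.507, 3.092, 0.007]
wrist_force: [-0.4, 0.1, 0.1]
grip_width: 0.04
gripper_force: 0.0
pred mouth [405.22668323 218.56633425] [132.5289139  161.27595108] lug [400.44397683 240.35242675] [143.58232389 139.42090639]
funnel_mouth scene [(0.76, [403.9, 220.5])]
funnel_mouth top [(0.75, [143.0, 152.8]), (0.16, [402.0, 177.0])]
funnel_lug scene [(0.82, [404.4, 218.9]), (0.56, [257.3, 254.4])]
funnel_lug top [(0.81, [143.3, 156.4])]
jar scene [(0.7, [285.6, 213.4])]
jar top [(0.65, [232.1, 192.0])]
charger0 scene [(0.74, [322.7, 258.8]), (0.64, [352.9, 250.0]), (0.51, [322.0, 244.1])]
charger0 top [(0.6, [178.8, 157.1]), (0.57, [207.3, 145.3]), (0.56, [182.8, 211.5]), (0.41, [208.0, 169.4])]
scene 0.64 [153 151 151] ((580.2186279296875, 169.3375701904297), (29.478717803955078, 61.55799865722656), 87.62398529052734)
scene 0.56 [179 177 177] ((659.1256713867188, 170.49575805664062), (28.3663330078125, 56.77534103393555), 69.36273956298828)
scene 0.52 [126  20  18] ((615.2640991210938, 246.95265197753906), (49.32469177246094, 40.81698989868164), 42.551998138427734)
top 0.59 [180 178 176] ((582.0518188476562, 165.03341674804688), (42.816951751708984, 23.667457580566406), 2.143615484237671)
t 25.8 p [0.6478 0.3393 0.238 ] R [[-0.948, 0.319, -0.001], [0.319, 0.948, -0.0], [0.0, -0.0, -1.0]] g 0.04006256793011627 0.0 F [-0.1 -0.3  0.1]
rot [-0.    -0.001 -0.325] lin cm [ 13.63 -25.73   7.8 ] j [ 0.34  0.42  1.43  0.    1.29 -0.9 ]
```

```bash

python3 -m crank '{"rotation":[[0,0,-0.11],[0,0,-0.11],[0,0,-0.105]],"linear":[[0,0,0],[0,0,0],[0,0,0]],"grip":[6,7,8]}'
python3 -m crank '{"rotation":[[0,0,0],[0,0,0],[0,0,0],[0,0,0],[0,0,0],[0,0,0],[0,0,0],[0,0,0]],"linear":[[0.8,-1.6,0],[1.7,-3.2,0],[2,-3.8,0],[2.4,-4.3,0],[2.4,-4.3,0],[2,-3.8,0],[1.6,-3.2,0],[0.7,-1.5,0]],"grip":[8,8,8,8,8,8,8,8]}'
python3 -c "
from h import *
S=cam('scene')
d=robot.outline_of('jar','scene')[0]; y,x=np.nonzero(d['mask']); print(d['conf'],'box',x.min(),x.max(),y.min(),y.max())
c=np.array([.5115,.082])
P=np.array([px(S,[c[0]+.025*np.cos(a),c[1]+.025*np.sin(a),z]) for z in(0,.072) for a in np.linspace(0,6.28,60)]);print('pred',P.min(0),P.max(0))
T=cam('top')
print([(round(d['conf'],2),d['point']) for d in robot.search_frame('jar','top')],px(T,[.5115,.082,.036]))
go([.5115,.082,.048],90)
"
```

```text
time: 26.18
ee_pos: [0.6479, 0.3393, 0.2385]
orientation: [-0.006, 3.142, 0.0]
wrist_force: [0.6, -0.3, 0.4]
grip_width: 0.0801
gripper_force: 0.0
time: 27.18
ee_pos: [0.5113, 0.0811, 0.2388]
orientation: [0.002, 3.141, 0.0]
wrist_force: [0.9, -0.2, -0.4]
grip_width: 0.0801
gripper_force: 0.0
0.66 box 277 296 197 230
pred [275.77520658 197.37918686] [296.65129432 231.88703148]
[(0.41, [258.9, 145.6])] [233.26211835 191.06866528]
t 27.38 p [0.5124 0.0827 0.2388] R [[-1.0, -0.0, 0.001], [-0.0, 1.0, 0.001], [-0.001, 0.001, -1.0]] g 0.07975736287584044 0.0 F [-0.6  0.2 -0.2]
rot [0.001 0.001 0.   ] lin cm [ 0.09 -0.07 19.08] j [-0.04 -0.05  1.97  0.    1.22 -1.61]
```

Jar position matches the prediction. I descend, grip it and lift.

```bash

python3 -m crank '{"rotation":[[0,0,0],[0,0,0],[0,0,0],[0,0,0],[0,0,0],[0,0,0],[0,0,0],[0,0,0]],"linear":[[0,0,3],[0,0,4],[0,0,4],[0,0,3.5],[0,0,2.5],[0,0,1.5],[0,0,0.5],[0,0,0]],"grip":[8,8,8,8,8,8,8,8]}'
python3 -m crank '{"rotation":[[0,0,0],[0,0,0],[0,0,0],[0,0,0],[0,0,0],[0,0,0]],"linear":[[0,0,0],[0,0,0],[0,0,0],[0,0,0],[0,0,0],[0,0,0]],"grip":[7,6,5.5,5.2,4,4]}'
python3 -c "
from h import *
ob()"
python3 -m crank '{"rotation":[[0,0,0],[0,0,0],[0,0,0],[0,0,0],[0,0,0],[0,0,0],[0,0,0],[0,0,0]],"linear":[[0,0,-0.5],[0,0,-1.5],[0,0,-3],[0,0,-4],[0,0,-4],[0,0,-4],[0,0,-3],[0,0,-1]],"grip":[4,4,4,4,4,4,4,4]}'
python3 -c "
from h import *
T=cam('top');S=cam('scene')
go([.59,-.244,.258],90)
for t in('flap_left','flap_right'):
  for n,i in(('scene',S),('top',T)):
    for d in robot.outline_of(t,n)[:2]:
        c=max(cv2.findContours(d['mask'].astype(np.uint8),0,2)[0],key=cv2.contourArea);print(t,n,round(d['conf'],2),cv2.approxPolyDP(c,4,True)[:,0].tolist())
d=robot.outline_of('carton','top')[0];c=max(cv2.findContours(d['mask'].astype(np.uint8),0,2)[0],key=cv2.contourArea);print('carton top',cv2.approxPolyDP(c,3,True)[:,0].tolist())
"
```

```text
time: 28.38
ee_pos: [0.5125, 0.0826, 0.0489]
orientation: [-0.001, 3.141, 0.0]
wrist_force: [0.2, 0.4, 0.8]
grip_width: 0.0799
gripper_force: 0.0
time: 29.12
ee_pos: [0.5123, 0.0821, 0.0491]
orientation: [-0.001, 3.141, -0.001]
wrist_force: [-1.0, -1.3, 4.9]
grip_width: 0.0495
gripper_force: 62.4
t 29.12 p [0.5123 0.0821 0.0491] R [[-1.0, -0.0, 0.001], [-0.0, 1.0, -0.0], [-0.001, -0.0, -1.0]] g 0.049506830136124794 62.443583607673645 F [-1.  -1.3  4.9]
time: 30.12
ee_pos: [0.5126, 0.0824, 0.2613]
orientation: [-0.001, 3.137, -0.0]
wrist_force: [0.6, 0.3, -2.5]
grip_width: 0.0488
gripper_force: 62.7
t 30.23 p [0.5121 0.0824 0.2594] R [[-1.0, -0.0, 0.002], [-0.0, 1.0, 0.0], [-0.002, 0.0, -1.0]] g 0.04955110562260157 62.646830677986145 F [-0.6  0.  -2.4]
rot [0.    0.002 0.   ] lin cm [ -7.79 -32.64   0.14] j [-0.04 -0.07  1.95  0.    1.26 -1.61]
flap_left scene 0.93 [[219, 158], [198, 179], [184, 224], [205, 202]]
flap_left scene 0.32 [[254, 247], [250, 262], [262, 265], [265, 250]]
flap_left top 0.84 [[301, 136], [300, 206], [317, 211], [317, 145]]
flap_right scene 0.67 [[99, 160], [70, 200], [106, 227], [112, 249], [183, 254], [217, 162], [195, 182], [132, 181]]
flap_right scene 0.57 [[100, 159], [69, 200], [105, 224], [130, 180]]
flap_right top 0.81 [[415, 140], [383, 147], [385, 213], [421, 211]]
carton top [[301, 136], [301, 208], [312, 210], [316, 216], [362, 218], [420, 211], [417, 140], [383, 147], [319, 145]]
```

```bash
python3 -c "
from h import *
T=cam('top');S=cam('scene')
for a,b in (((301,136),(198,179)),((300,206),(219,158)),((415,140),(70,200)),((421,211),(99,160)),((317,145),(184,224)),((317,211),(205,202))): 
    P=tri(T,a,S,b);print(P,px(T,P)-a,px(S,P)-b)
for p,z in (((317,145),.084),((317,211),.084),((383,147),.08),((385,213),.08)): print(at(T,p,z))
for p,z in (((184,224),.084),((205,202),.084),((106,227),.08),((132,181),.08)): print('s',at(S,p,z))
"
```

```text
[ 0.62453234 -0.10249055  0.20333634] [ 3.8502653  -0.54024115] [4.51661993 0.5760233 ]
[ 0.45086991 -0.09378299  0.15943981] [-0.51189367  0.04099835] [-0.51405918 -0.06325731]
[ 0.63992909 -0.40978738  0.14389488] [ 0.69900341 -0.21307821] [0.76623499 0.24031249]
[ 0.4470759  -0.41408076  0.13935969] [ 0.0686986  -0.01459687] [0.06223774 0.0198921 ]
[ 0.63749099 -0.15167728  0.09049937] [-0.56390197  0.07975096] [-0.69189099 -0.10503633]
[ 0.45748656 -0.14823811  0.02821546] [-4.67226292  0.36321949] [-4.95626661 -0.76705087]
[ 0.63993299 -0.15444907  0.084     ]
[ 0.45033928 -0.15188693  0.084     ]
[ 0.63915723 -0.34379991  0.08      ]
[ 0.44887984 -0.34075406  0.08      ]
s [ 0.62952403 -0.15226226  0.084     ]
s [ 0.53875535 -0.11820739  0.084     ]
s [ 0.65042795 -0.33295368  0.08      ]
s [ 0.45095121 -0.33090623  0.08      ]
```

```bash

python3 -m crank '{"rotation":[[0,0,0],[0,0,0],[0,0,0],[0,0,0],[0,0,0],[0,0,0],[0,0,0],[0,0,0]],"linear":[[-0.5,-2,0],[-1,-4,0],[-1.2,-4.8,0],[-1.4,-5.5,0],[-1.4,-5.5,0],[-1.2,-4.8,0],[-1.1,-4,0],[-0.5,-2.1,0]],"grip":[4,4,4,4,4,4,4,4]}'
python3 -m crank '{"rotation":[[0,0,0],[0,0,0],[0,0,0],[0,0,0],[0,0,0],[0,0,0],[0,0,0],[0,0,0]],"linear":[[0,0,1.5],[0,0,3.5],[0,0,4],[0,0,4],[0,0,3],[0,0,2],[0,0,1],[0,0,0.5]],"grip":[4,4,4,4,4,4,4,4]}'
python3 -c "
from h import *
go([.595,-.245,.0535],90)"
```

```text
time: 31.58
ee_pos: [0.5949, -0.2466, 0.2575]
orientation: [-0.003, -3.14, -0.001]
wrist_force: [0.4, 0.7, -2.0]
grip_width: 0.0497
gripper_force: 62.7
time: 32.58
ee_pos: [0.5953, -0.2444, 0.0637]
orientation: [-0.001, 3.141, -0.0]
wrist_force: [0.0, -0.6, -2.0]
grip_width: 0.0494
gripper_force: 62.8
t 32.58 p [ 0.5953 -0.2444  0.0637] R [[-1.0, -0.001, 0.001], [-0.001, 1.0, -0.0], [-0.001, -0.0, -1.0]] g 0.0493738066835181 62.768648117780685 F [ 0.  -0.6 -2. ]
rot [-0.     0.001  0.001] lin cm [ 0.03 -0.06  1.02] j [-0.55  0.43  1.77  0.    0.94 -2.12]
```

```bash

python3 -m crank '{"rotation":[[0,0,0],[0,0,0],[0,0,0],[0,0,0],[0,0,0],[0,0,0],[0,0,0],[0,0,0]],"linear":[[0,0,0.4],[0,0,0.4],[0,0,0.25],[0,0,0],[0,0,0],[0,0,0],[0,0,0],[0,0,0]],"grip":[4,4,4,4,5.5,6.5,7.5,7.5]}'
python3 -m crank '{"rotation":[[0,0,0],[0,0,0],[0,0,0],[0,0,0],[0,0,0],[0,0,0],[0,0,0]],"linear":[[0,0,-0.5],[0,0,-2],[0,0,-4],[0,0,-5],[0,0,-5],[0,0,-3],[0,0,0]],"grip":[7.5,7.5,7.5,7.5,7.5,6,5]}'
cat > ch.py <<'E'
from h import *
S=cam('scene');T=cam('top')
for n,i,z in(('scene',S,.012),('top',T,.024)):
    for d in robot.outline_of('charger0',n)[:5]:
        c=max(cv2.findContours(d['mask'].astype(np.uint8),0,2)[0],key=cv2.contourArea)
        W=np.array([at(i,p[0],z)[:2] for p in c],np.float32)*1000
        (x,y),wh,a=cv2.minAreaRect(W); 
        print(n,round(d['conf'],2),np.round(d['point']),i['color'][d['mask']].mean(0).astype(int),np.round([x,y,*wh,a],1))
for t in('jar','spool'):print(t,[(n,round(d['conf'],2),np.round(d['point'])) for n in('scene','top') for d in robot.search_frame(t,n)[:2]])
E
python3 ch.py; python3 -c "
from h import *
go([.582,.166,.2],90)"
```

```text
time: 33.58
ee_pos: [0.5951, -0.2448, 0.0532]
orientation: [-0.0, 3.141, -0.0]
wrist_force: [-0.1, -1.0, 0.0]
grip_width: 0.0752
gripper_force: 0.0
time: 34.45
ee_pos: [0.5966, -0.2456, 0.2537]
orientation: [-0.001, 3.133, -0.008]
wrist_force: [0.3, -0.5, 0.6]
grip_width: 0.05
gripper_force: 0.0
scene 0.57 [326. 262.] [175 173 173] [661.6 171.2  29.5  61.   70.5]
scene 0.49 [356. 253.] [155  24  21] [615.4 247.   53.5  47.7  47.7]
scene 0.44 [317. 252.] [182 180 179] [619.9 157.7  28.5  62.   88.1]
scene 0.38 [258. 257.] [140 139 145] [648.3  17.2  69.2  37.8   4. ]
top 0.67 [209. 144.] [203 201 199] [660.3 166.9  28.6  41.7  66.4]
jar [('scene', 0.67, array([342., 212.])), ('scene', 0.26, array([398., 244.]))]
spool [('scene', 0.5, array([258., 256.]))]
t 34.85 p [ 0.5944 -0.2444  0.2463] R [[-1.0, -0.0, -0.002], [-0.0, 1.0, 0.001], [0.002, 0.001, -1.0]] g 0.04971997112630645 0.0 F [ 0.1  0.2 -0.3]
rot [ 0.001 -0.002  0.   ] lin cm [ 1.24 41.04  4.63] j [-0.55  0.22  1.67 -0.    1.26 -2.12]
```

```bash
cat > w.py <<'E'
from h import *
def white(n,z,lo):
    i=cam(n);c=i['color'].astype(int)
    m=((c.min(2)>lo)&(c.max(2)-c.min(2)<25)).astype(np.uint8)
    k,L,st,ce=cv2.connectedComponentsWithStats(m,connectivity=4)
    for q in range(1,k):
        if 20<st[q][4]<900:
            W0=at(i,ce[q],z)
            if .4<W0[0]<.72 and .1<W0[1]<.3:
                cc=cv2.findContours((L==q).astype(np.uint8),0,2)[0][0]
                W=np.array([at(i,p[0],z)[:2] for p in cc],np.float32)*1000
                (x,y),wh,a=cv2.minAreaRect(W);print(n,st[q][4],np.round(ce[q],1),np.round(W0[:2]*1000,1),np.round([x,y,*wh,a],1))
    return i,m
T,m=white('top',.024,105)
white('scene',.024,185)
g=cv2.cvtColor(T['color'],cv2.COLOR_RGB2GRAY)[132:182,188:232]
for r in g[::1]: print(''.join(" .:-=+*#%@"[min(9,v//24)]*2 for v in r))
E
python3 w.py
```

```text
top 287 [207.8 148.6] [641.9 162. ] [642.7 164.5  90.8  39.9  10.4]
top 685 [183.3 215.4] [439.5 225. ] [439.9 224.9  91.9  63.5   5.7]
scene 82 [336.5 204.4] [440.  217.5] [444.5 218.6  37.9  36.6  86.3]
scene 107 [317.3 248. ] [622.  157.3] [621.6 157.4  36.7  23.1   6.3]
scene 110 [323.8 260.6] [664.9 170.2] [664.6 170.6  21.9  37.4  69.3]
scene 34 [376.7 269. ] [686.2 288. ] [686.1 287.9  13.   16.7   2.7]
::::::::::::::::::::::::::::::::::::::::::::::::::::::::::::::::::::::::::::::::::::::::
::::::::::::::::::::::::::::::::::::::----::::::::::::::::::::::::::::::::::::::::::::::
::::::::::::::::::::::::::::::::--======--::::::::::::::::::::::::::::::::::::::::::::::
::::::::::::::::::::::::::::::--**####**++==------::::::::::::::::::::::::::::::::::::::
::::::::::::::::::::::::::::::++%%@@@@%%%%##**++--::::::::::::::::::::::::::::::::::::::
::::::::::::::::::::::::::::--**%%@@@@@@@@@@%%##==::::::::::::::::::::::::::::::::::::::
::::::::::::::::::::::::::::++##@@@@@@@@@@@@@@%%++::::::::::::::::::::::::::::::::::::::
::::::::::::::::::::::::::--**%%@@@@@@@@@@@@@@%%++:::::::::::::
[... 3063 characters left out ...]
:::::::::::::::::::::::::::::::::::::::::::::::::::::::::::::::::::::::::::::
::::::::::::::::::::::::::::::::::::::::::::::::::::::::::::::::::::::::::::::::::::::::
::::::::::::::::::::::::::::::::::::::::::::::::::::::::::::::::::::::::::::::::::::::::
::::::::::::::::::::::::::::::::::::::::::::::::::::::::::::::::::::::::::::::::::::::::
::::::::::::::::::::::::::::::::::::::::::::::::::::::::::::::::::::::::::::::::::::::::
::::::::::::::::::::::::::::::::::::::::::::::::::::::::::::::::::::::::::::::::::::::::
::::::::::::::::::::::::::::::::::::::::::::::::::::::::::::::::::::::::::::::::::::::::
::::::::::::::::::::::::::::::::::::::::::::::::::::::::::::::::::::::::::::::::::::::::
```

```bash

python3 -m crank '{"rotation":[[0,0,0],[0,0,0],[0,0,0],[0,0,0],[0,0,0],[0,0,0],[0,0,0],[0,0,0]],"linear":[[-0.2,3,0],[-0.3,5,0],[-0.4,5.5,0],[-0.4,5.7,0],[-0.4,5.7,0],[-0.4,5.5,0],[-0.4,5,0],[-0.3,4.8,0]],"grip":[5,5,5,5,5,5,5,5]}'
python3 -m crank '{"rotation":[[0,0,-0.087],[0,0,0],[0,0,0]],"linear":[[0,0,0],[0,0,3],[0,0,3]],"grip":[4.5,4.5,4.5]}'
python3 w.py | grep scene; python3 -c "
from h import *
go([.622,.158,.026],95)"
```

```text
time: 35.95
ee_pos: [0.6228, 0.1592, 0.2478]
orientation: [0.001, -3.142, 0.0]
wrist_force: [0.5, -0.6, -0.2]
grip_width: 0.0501
gripper_force: 0.0
time: 36.33
ee_pos: [0.6231, 0.1577, 0.1876]
orientation: [-0.138, 3.137, 0.0]
wrist_force: [0.5, -0.4, -0.2]
grip_width: 0.045
gripper_force: 0.0
scene 83 [336.6 204.4] [440.1 217.7] [444.5 218.6  37.9  36.6  86.3]
scene 26 [320.2 246.4] [615.7 164.5] [615.8 164.7  25.8   7.1   9.5]
scene 28 [325.7 262.8] [671.7 174. ] [672.4 174.7   9.1  20.5  86.8]
scene 34 [376.7 269. ] [686.2 288. ] [686.1 287.9  13.   16.7   2.7]
t 36.42 p [0.6203 0.1572 0.1832] R [[-0.996, -0.087, -0.009], [-0.087, 0.996, -0.001], [0.009, -0.0, -1.0]] g 0.04502577689220704 0.0 F [-0.9 -0.3 -0.4]
rot [-0.    -0.009  0.   ] lin cm [-0.18  0.07 15.72] j [ 0.09  0.28  1.72 -0.    1.15 -1.57]
```

```bash

python3 -m crank '{"rotation":[[0,0,0],[0,0,0],[0,0,0],[0,0,0],[0,0,0],[0,0,0],[0,0,0]],"linear":[[0,0,3],[0,0,4],[0,0,3.5],[0,0,2.5],[0,0,1.5],[0,0,1],[0,0,0]],"grip":[4.5,4.5,4.5,4.5,4.5,4.5,4.5]}'
python3 -m crank '{"rotation":[[0,0,0],[0,0,0],[0,0,0],[0,0,0],[0,0,0]],"linear":[[0,0,0],[0,0,0],[0,0,0],[0,0,0],[0,0,0]],"grip":[3.5,2.8,2,2,2]}'
python3 -m crank '{"rotation":[[0,0,0],[0,0,0],[0,0,0],[0,0,0],[0,0,0],[0,0,0],[0,0,0],[0,0,0]],"linear":[[0,0,-0.5],[0,0,-1.5],[0,0,-3],[0,0,-4],[0,0,-4],[0,0,-4],[0,0,-3],[0,0,-2]],"grip":[2,2,2,2,2,2,2,2]}'
python3 w.py | grep scene; python3 -c "
from h import *
go([.49,-.205,.24],0);go([.49,-.205,.24],180)"
```

```text
time: 37.3
ee_pos: [0.623, 0.1573, 0.0331]
orientation: [0.137, -3.139, -0.0]
wrist_force: [0.1, -0.9, 0.1]
grip_width: 0.0452
gripper_force: 0.0
time: 37.92
ee_pos: [0.6238, 0.1574, 0.0344]
orientation: [-0.137, 3.137, 0.0]
wrist_force: [-0.5, -0.4, 5.0]
grip_width: 0.0241
gripper_force: 58.8
time: 38.92
ee_pos: [0.6232, 0.1574, 0.2556]
orientation: [-0.137, 3.136, 0.0]
wrist_force: [0.8, -0.9, -1.3]
grip_width: 0.0243
gripper_force: 58.2
scene 82 [336.5 204.4] [440.  217.5] [444.5 218.6  37.9  36.6  86.3]
scene 34 [376.7 269. ] [686.2 288. ] [686.1 287.9  13.   16.7   2.7]
t 39.02 p [0.624  0.1575 0.2563] R [[-0.996, -0.087, 0.005], [-0.087, 0.996, 0.0], [-0.005, 0.0, -1.0]] g 0.024506519248097568 58.180038928985596 F [ 0.4 -0.1  0.4]
rot [0.004 0.004 1.658] lin cm [-36.25 -13.4    1.63] j [ 0.09  0.21  1.66 -0.    1.26 -1.57]
t 39.02 p [0.624  0.1575 0.2563] R [[-0.996, -0.087, 0.005], [-0.087, 0.996, 0.0], [-0.005, 0.0, -1.0]] g 0.024506519248097568 58.180038928985596 F [ 0.4 -0.1  0.4]
rot [-0.004  0.004 -1.484] lin cm [36.25 13.4   1.63] j [ 0.09  0.21  1.66 -0.    1.26 -1.57]
```

```bash

python3 -m crank '{"rotation":[[0,0,0],[0,0,0],[0,0,0],[0,0,0],[0,0,0],[0,0,0],[0,0,0],[0,0,0]],"linear":[[1.2,-2.7,0],[2.1,-4.7,0],[2.35,-5.2,0],[2.35,-5.2,0],[2.35,-5.2,0],[2.35,-5.2,0],[2.1,-4.7,0],[1.26,-2.8,0]],"grip":[2,2,2,2,2,2,2,2]}'
python3 -m crank '{"rotation":[[0,0,0],[0,0,0],[0,0,0],[0,0,0],[0,0,0],[0,0,0],[0,0,0],[0,0,0]],"linear":[[0,0,2],[0,0,4],[0,0,4.5],[0,0,4],[0,0,3],[0,0,2],[0,0,1.2],[0,0,0]],"grip":[2,2,2,2,2,2,2,2]}'
python3 -c "
from h import *
go([.495,-.212,.041],95)"
```

```text
time: 40.02
ee_pos: [0.4923, -0.214, 0.251]
orientation: [0.133, -3.136, -0.003]
wrist_force: [-0.5, 0.1, -0.4]
grip_width: 0.0245
gripper_force: 58.3
time: 41.02
ee_pos: [0.4929, -0.2116, 0.0445]
orientation: [0.137, -3.136, -0.003]
wrist_force: [0.3, 0.3, -0.7]
grip_width: 0.0243
gripper_force: 58.3
t 41.02 p [ 0.4929 -0.2116  0.0445] R [[-0.996, -0.087, -0.003], [-0.087, 0.996, 0.002], [0.003, 0.002, -1.0]] g 0.024348834367506334 58.29042971134186 F [ 0.3  0.3 -0.7]
rot [ 0.002 -0.003 -0.   ] lin cm [-0.2  -0.06  0.35] j [-0.59  0.26  2.04 -0.    0.85 -2.25]
```

```bash

python3 -m crank '{"rotation":[[0,0,0],[0,0,0],[0,0,0],[0,0,0],[0,0,0],[0,0,0],[0,0,0],[0,0,0]],"linear":[[0,0,0.5],[0,0,0],[0,0,0],[0,0,0],[0,0,-1],[0,0,-3],[0,0,-5],[0,0,-5]],"grip":[2,3,3.6,3.6,3.6,3.6,3.6,3.6]}'
python3 -m crank '{"rotation":[[0,0,0],[0,0,0.118],[0,0,0.118],[0,0,0.118],[0,0,0.117]],"linear":[[0,0,-5],[0,0,-1.5],[0,0,0],[0,0,0],[0,0,0]],"grip":[4.5,4.5,4.5,4.5,4.5]}'
sed -i 's/^g=.*//;s/^for r in g.*//' w.py; python3 w.py;python3 ch.py; python3 -c "
from h import *
go([.662,.169,.24],68)"
```

```text
time: 42.02
ee_pos: [0.4932, -0.2111, 0.1819]
orientation: [0.137, -3.137, -0.004]
wrist_force: [-0.2, -0.6, 0.0]
grip_width: 0.036
gripper_force: 0.0
time: 42.65
ee_pos: [0.4935, -0.2112, 0.2457]
orientation: [-0.604, -3.081, -0.002]
wrist_force: [-0.8, 0.5, -0.7]
grip_width: 0.0452
gripper_force: 0.0
top 148 [206.  141.5] [663.8 168.3] [664.6 168.3  30.9  47.3  71.1]
top 682 [183.3 215.4] [439.5 224.9] [439.9 224.9  91.9  63.4   5.7]
scene 81 [336.6 204.4] [439.7 217.6] [444.5 218.6  37.9  36.6  86.3]
scene 108 [323.7 260.7] [665. 170.] [664.8 170.4  21.8  36.9  69.3]
scene 34 [376.7 269. ] [686.2 288. ] [686.1 287.9  13.   16.7   2.7]
scene 0.71 [356. 252.] [151  23  21] [615.6 247.5  52.5  48.2  47.7]
scene 0.47 [176. 211.] [134 131 130] [ 484.2 -212.3   64.6   26.7   12.9]
top 0.71 [204. 144.] [175 173 171] [658.  166.4  33.9  48.2  66.7]
top 0.49 [179. 159.] [191  67  66] [614.2 243.4  43.9  25.3  46. ]
jar [('scene', 0.85, array([152., 218.])), ('top', 0.6, array([182., 212.])), ('top', 0.47, array([344., 158.]))]
spool [('scene', 0.78, array([256., 257.])), ('top', 0.66, array([288., 231.]))]
t 43.15 p [ 0.4939 -0.2122  0.246 ] R [[-0.927, 0.374, -0.0], [0.374, 0.927, 0.0], [0.0, 0.0, -1.0]] g 0.04432917328183694 0.0 F [ 0.3  0.1 -0.6]
rot [ 0.    -0.     0.001] lin cm [-1.3  41.64  0.6 ] j [-0.59 -0.01  1.92  0.    1.23 -1.78]
```

```bash

python3 -m crank '{"rotation":[[0,0,0],[0,0,0],[0,0,0],[0,0,0],[0,0,0],[0,0,0],[0,0,0],[0,0,0]],"linear":[[-0.19,4,0],[-0.19,5.2,0],[-0.19,5.7,0],[-0.19,5.9,0],[-0.19,5.9,0],[-0.19,5.7,0],[-0.19,5.2,0],[-0.18,4.1,0]],"grip":[4.5,4.5,4.5,4.5,4.5,4.5,4.5,4.5]}'
python3 -m crank '{"rotation":[[0,0,0],[0,0,0],[0,0,0]],"linear":[[0,0,3],[0,0,3],[0,0,0]],"grip":[4.5,4.5,4.5]}'
python3 -c "
from h import *
go([.664,.169,.033],68)"
```

```text
time: 44.15
ee_pos: [0.6646, 0.1709, 0.2458]
orientation: [-0.597, -3.084, -0.0]
wrist_force: [-0.2, 0.2, 0.7]
grip_width: 0.0452
gripper_force: 0.0
time: 44.52
ee_pos: [0.6621, 0.1687, 0.1821]
orientation: [-0.597, -3.077, 0.003]
wrist_force: [-0.4, -0.0, -0.2]
grip_width: 0.0448
gripper_force: 0.0
t 44.52 p [0.6621 0.1687 0.1821] R [[-0.927, 0.374, -0.007], [0.374, 0.927, -0.001], [0.007, -0.003, -1.0]] g 0.04483670727376258 0.0 F [-0.4 -0.  -0.2]
rot [-0.003 -0.007  0.001] lin cm [-0.16  0.1  14.91] j [ 0.1   0.37  1.61  0.    1.17 -1.09]
```

```bash

python3 -m crank '{"rotation":[[0,0,0],[0,0,0],[0,0,0],[0,0,0],[0,0,0],[0,0,0],[0,0,0]],"linear":[[0,0,3],[0,0,4],[0,0,3.5],[0,0,2.3],[0,0,1.5],[0,0,0.9],[0,0,0]],"grip":[4.5,4.5,4.5,4.5,4.5,4.5,4.5]}'
python3 -m crank '{"rotation":[[0,0,0],[0,0,0],[0,0,0],[0,0,0],[0,0,0]],"linear":[[0,0,0],[0,0,0],[0,0,0],[0,0,0],[0,0,0]],"grip":[3.5,2.8,2,2,2]}'
python3 -m crank '{"rotation":[[0,0,0],[0,0,0],[0,0,0],[0,0,0],[0,0,0],[0,0,0],[0,0,0],[0,0,0]],"linear":[[0,0,-0.5],[0,0,-1.5],[0,0,-3],[0,0,-4],[0,0,-4],[0,0,-4],[0,0,-3],[0,0,-2]],"grip":[2,2,2,2,2,2,2,2]}'
python3 -m crank '{"rotation":[[0,0,-0.12],[0,0,-0.12],[0,0,-0.12],[0,0,-0.03]],"linear":[[0,0,0],[0,0,0],[0,0,0],[0,0,0]],"grip":[2,2,2,2]}'
python3 -c "
from h import *
go([.495,-.278,.25],90)"
```

```text
time: 45.4
ee_pos: [0.6643, 0.1687, 0.0342]
orientation: [0.599, 3.084, 0.0]
wrist_force: [-0.9, 0.2, -0.3]
grip_width: 0.045
gripper_force: 0.0
time: 46.02
ee_pos: [0.6651, 0.1689, 0.0354]
orientation: [0.599, 3.082, 0.001]
wrist_force: [0.2, 0.2, 6.2]
grip_width: 0.0236
gripper_force: 60.6
time: 47.02
ee_pos: [0.6643, 0.1688, 0.2566]
orientation: [0.599, 3.082, 0.001]
wrist_force: [-0.4, -0.4, -1.0]
grip_width: 0.0242
gripper_force: 60.0
time: 47.52
ee_pos: [0.6637, 0.1686, 0.2533]
orientation: [0.01, -3.14, 0.0]
wrist_force: [-0.4, 0.5, 0.2]
grip_width: 0.024
gripper_force: 59.9
t 47.52 p [0.6637 0.1686 0.2533] R [[-1.0, -0.006, -0.002], [-0.006, 1.0, -0.0], [0.002, -0.0, -1.0]] g 0.024004508457321293 59.88385498523712 F [-0.4  0.5  0.2]
rot [-0.    -0.002  0.006] lin cm [ 16.87 -44.66   0.33] j [ 0.1   0.31  1.55 -0.    1.29 -1.48]
```

```bash

python3 -m crank '{"rotation":[[0,0,0],[0,0,0],[0,0,0],[0,0,0],[0,0,0],[0,0,0],[0,0,0],[0,0,0]],"linear":[[1.2,-3,0],[1.8,-4.8,0],[2,-5.3,0],[2,-5.3,0],[2,-5.3,0],[2,-5.3,0],[2,-5.3,0],[1.8,-4.8,0]],"grip":[2,2,2,2,2,2,2,2]}'
python3 -m crank '{"rotation":[[0,0,0],[0,0,0],[0,0,0],[0,0,0]],"linear":[[1.3,-3.5,0],[0.77,-2.1,0],[0,0,0],[0,0,0]],"grip":[2,2,2,2]}'
python3 -m crank '{"rotation":[[0,0,0],[0,0,0],[0,0,0],[0,0,0],[0,0,0],[0,0,0],[0,0,0],[0,0,0]],"linear":[[0,0,2],[0,0,4],[0,0,4.5],[0,0,4],[0,0,3],[0,0,2],[0,0,1.2],[0,0,0]],"grip":[2,2,2,2,2,2,2,2]}'
python3 -c "
from h import *
go([.495,-.278,.041],90)"
```

```text
time: 48.52
ee_pos: [0.5175, -0.2248, 0.2539]
orientation: [0.007, -3.141, -0.0]
wrist_force: [1.3, 0.4, -0.6]
grip_width: 0.0245
gripper_force: 59.9
time: 49.02
ee_pos: [0.4983, -0.2786, 0.2538]
orientation: [0.009, -3.141, -0.001]
wrist_force: [-0.1, 0.4, -1.3]
grip_width: 0.0242
gripper_force: 59.9
time: 50.02
ee_pos: [0.4981, -0.2789, 0.0464]
orientation: [0.01, -3.141, -0.001]
wrist_force: [0.4, -0.4, -0.1]
grip_width: 0.0238
gripper_force: 59.9
t 50.02 p [ 0.4981 -0.2789  0.0464] R [[-1.0, -0.007, -0.001], [-0.007, 1.0, 0.001], [0.001, 0.001, -1.0]] g 0.023848463189290563 59.93452548980713 F [ 0.4 -0.4 -0.1]
rot [ 0.001 -0.001  0.007] lin cm [0.31 0.09 0.54] j [-0.69  0.32  1.96  0.    0.87 -2.27]
```

```bash

python3 -m crank '{"rotation":[[0,0,0],[0,0,0],[0,0,0],[0,0,0],[0,0,0],[0,0,0],[0,0,0],[0,0,0]],"linear":[[0,0,0.6],[0,0,0],[0,0,0],[0,0,0],[0,0,-1],[0,0,-3],[0,0,-5],[0,0,-5]],"grip":[2,3,3.6,3.6,3.6,3.6,3.6,3.6]}'
python3 -m crank '{"rotation":[[0,0,0],[0,0,0],[0,0,0],[0,0,0],[0,0,0],[0,0,0],[0,0,0],[0,0,0]],"linear":[[0,0,-5],[0,0,-4],[0,0,-2],[-1,-2,0],[-2,-4,0],[-2.5,-5,0],[-2,-4,0],[-0.8,-2,0]],"grip":[3.6,3,2,1,0,0,0,0]}'
cat > c.py <<'E'
from h import *
T=cam('top');S=cam('scene')
i=T['color'];sv=lambda n,im,b,s:save(im,n,b,s)
save(T,'pics/a.png',(290,130,430,220),4);save(S,'pics/b.png',(60,150,230,260),3.3)
for n,i,z in(('top',T,.028),):
  for t in('charger0','jar'):
    for d in robot.search_frame(t,n)[:5]: print(t,n,round(d['conf'],2),d['point'],at(i,d['point'],z)[:2])
for t in('flap_left','flap_right'):
  for n,i in(('scene',S),('top',T)):
    for d in robot.outline_of(t,n)[:1]:
        c=max(cv2.findContours(d['mask'].astype(np.uint8),0,2)[0],key=cv2.contourArea);print(t,n,round(d['conf'],2),cv2.approxPolyDP(c,4,True)[:,0].tolist())
E
python3 c.py; python3 -c "
from h import *
go([.58,-.448,.152],90)"
```

```text
time: 51.02
ee_pos: [0.4982, -0.2799, 0.1834]
orientation: [-0.009, 3.141, -0.002]
wrist_force: [0.1, -0.4, -0.0]
grip_width: 0.0361
gripper_force: 0.0
time: 52.02
ee_pos: [0.5822, -0.4509, 0.2889]
orientation: [0.008, -3.14, -0.002]
wrist_force: [0.1, -0.2, 0.1]
grip_width: -0.0
gripper_force: 0.0
charger0 top 0.72 [355.4, 200.6] [ 0.49160261 -0.27450191]
charger0 top 0.67 [334.8, 200.3] [ 0.49134988 -0.21429656]
charger0 top 0.6 [179.5, 157.0] [0.61294475 0.24416615]
jar top 0.9 [345.4, 166.2] [ 0.59474652 -0.24807653]
jar top 0.56 [142.1, 169.0] [0.57408268 0.35176936]
jar top 0.56 [289.8, 231.0] [ 0.39937222 -0.0828514 ]
flap_left scene 0.98 [[218, 160], [197, 181], [183, 224], [205, 202]]
flap_left top 0.77 [[300, 135], [299, 205], [317, 211], [318, 148]]
flap_right scene 0.8 [[100, 159], [71, 201], [105, 224], [130, 180]]
flap_right top 0.86 [[416, 139], [382, 147], [385, 210], [419, 176]]
t 52.42 p [ 0.5821 -0.4478  0.2913] R [[-1.0, -0.007, -0.0], [-0.007, 1.0, 0.0], [0.0, 0.0, -1.0]] g -0.00031136029419423354 0.0 F [-0.6 -0.6  0.4]
rot [ 0.    -0.     0.007] lin cm [ 0.21 -0.02 13.93] j [-0.79  0.39  1.37  0.    1.38 -2.37]
```

```bash
python3 -c "
from h import *
T=cam('top');S=cam('scene')
save(T,'pics/a.png',(290,130,390,220),4);save(S,'pics/b.png',(350,180,450,270),4)
cv2.imwrite('pics/c14.png',np.hstack([cv2.imread('pics/a.png'),cv2.imread('pics/b.png')]))"
```

```text
(no output)
```

View pics/c14.png

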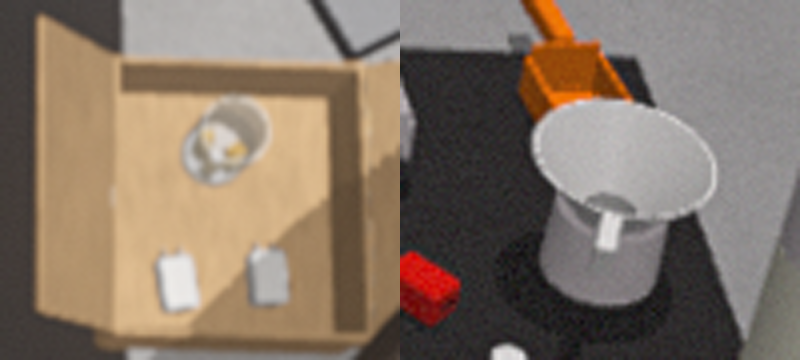

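The carton holds the upright jar at left crop (225,140) and the two chargers at (178,280) and (268,275). The funnel stands in its holder at right crop (610,200). Now the right flap.

```bash

python3 -m crank '{"rotation":[[0,0,0],[0,0,0],[0,0,0],[0,0,0],[0,0,0],[0,0,0]],"linear":[[0,0,2.5],[0,0,3.5],[0,0,3.5],[0,0,2.5],[0,0,1.9],[0,0,0]],"grip":[0,0,0,0,0,0]}'
python3 -m crank '{"rotation":[[0,0,0],[0,0,0],[0,0,0],[0,0,0],[0,0,0],[0,0,0],[0,0,0],[0,0,0]],"linear":[[0,0.8,0],[0,1.2,-0.2],[0,1.5,-0.4],[0,1.5,-0.5],[0,1.5,-0.5],[0,1.5,-0.5],[0,1.7,-0.4],[0,0,0]],"grip":[0,0,0,0,0,0,0,0]}'
python3 c.py|grep flap; python3 -c "
from h import *
go([.58,-.312,.167],90)"
```

```text
time: 53.28
ee_pos: [0.5815, -0.4479, 0.1501]
orientation: [0.01, -3.139, -0.004]
wrist_force: [1.2, -0.4, -0.0]
grip_width: 0.0002
gripper_force: 0.0
time: 54.28
ee_pos: [0.5815, -0.3493, 0.1762]
orientation: [0.013, -3.14, -0.003]
wrist_force: [-0.8, 0.3, 0.1]
grip_width: 0.0001
gripper_force: 0.0
flap_left scene 0.77 [[217, 160], [197, 181], [183, 225], [206, 201]]
flap_left top 0.92 [[301, 135], [299, 206], [317, 211], [318, 147]]
flap_right scene 0.81 [[126, 150], [99, 189], [106, 220], [130, 180]]
flap_right top 0.62 [[391, 134], [382, 146], [382, 164], [388, 158], [384, 144], [393, 141]]
t 54.67 p [ 0.5815 -0.3521  0.1765] R [[-1.0, -0.006, -0.001], [-0.006, 1.0, 0.0], [0.001, 0.0, -1.0]] g -0.00010437308651883181 0.0 F [-0.3 -0.1 -0. ]
rot [ 0.    -0.001  0.006] lin cm [0.15 4.01 0.95] j [-0.69  0.36  1.62 -0.    1.15 -2.27]
```

```bash

python3 -m crank '{"rotation":[[0,0,0],[0,0,0],[0,0,0],[0,0,0],[0,0,0],[0,0,0],[0,0,0],[0,0,0]],"linear":[[0,1,0.05],[0,1.05,0.12],[0,1.8,0.7],[0,1.6,1.2],[0,1.2,1.5],[0,0.8,1.8],[0,0.2,1.1],[0,0,0]],"grip":[0,0,0,0,0,0,0,0]}'
python3 c.py|grep flap; python3 -c "
from h import *
go([.58,-.2745,.1035],90)"
```

```text
time: 55.68
ee_pos: [0.5803, -0.2748, 0.1103]
orientation: [0.01, -3.139, -0.003]
wrist_force: [-0.2, -0.8, 0.2]
grip_width: 0.0001
gripper_force: 0.0
flap_left scene 0.66 [[217, 160], [197, 181], [183, 224], [206, 201]]
flap_left top 0.58 [[301, 135], [299, 206], [316, 211], [318, 144]]
flap_right scene 0.74 [[166, 181], [158, 180], [138, 210], [122, 195], [108, 223], [147, 223]]
t 56.08 p [ 0.5814 -0.2757  0.1129] R [[-1.0, -0.006, 0.001], [-0.006, 1.0, -0.001], [-0.001, -0.001, -1.0]] g -0.00014555779594522365 0.0 F [-0.1  0.1 -0.9]
rot [-0.001  0.001  0.006] lin cm [0.14 0.12 0.94] j [-0.6   0.36  1.76 -0.    1.02 -2.18]
```

```bash

python3 -m crank '{"rotation":[[0,0,0],[0,0,0],[0,0,0]],"linear":[[0,0,0.4],[0,0,0.4],[0,0,0]],"grip":[0,0,0]}'
python3 -m crank '{"rotation":[[0,0,0],[0,0,0]],"linear":[[0,0,0.25],[0,0,0]],"grip":[0,0]}'
python3 -m crank '{"rotation":[[0,0,0],[0,0,0]],"linear":[[0,0,0.2],[0,0,0]],"grip":[0,0]}'
python3 c.py|grep flap_r; python3 -c "
from h import *
S=cam('scene');print('closed tips',px(S,[.64,-.235,.083]),px(S,[.45,-.235,.083]))"
```

```text
time: 56.45
ee_pos: [0.5814, -0.2755, 0.105]
orientation: [-0.01, 3.141, -0.0]
wrist_force: [-1.5, -0.5, 3.7]
grip_width: 0.0001
gripper_force: 2.0
time: 56.7
ee_pos: [0.5816, -0.2755, 0.1048]
orientation: [0.01, -3.141, 0.0]
wrist_force: [-6.1, 3.0, 13.1]
grip_width: 0.0002
gripper_force: 6.5
time: 56.95
ee_pos: [0.5816, -0.2757, 0.1046]
orientation: [0.011, -3.141, 0.0]
wrist_force: [-8.2, 4.6, 19.8]
grip_width: -0.0003
gripper_force: 9.8
flap_right scene 0.83 [[167, 181], [159, 181], [143, 198], [138, 212], [128, 197], [121, 197], [106, 224], [147, 226]]
flap_right top 0.6 [[347, 146], [348, 151], [354, 148]]
closed tips [147.83565421 225.38146892] [166.86570104 181.21906097]
```

```bash

python3 -m crank '{"rotation":[[0,0,0],[0,0,0],[0,0,0],[0,0,0],[0,0,0]],"linear":[[0,0,-2],[0,0,-4],[0,0,-5],[0,0,-4],[0,0,-2]],"grip":[0,0,0,0,0]}'
python3 -m crank '{"rotation":[[0,0,0],[0,0,0],[0,0,0],[0,0,0],[0,0,0],[0,0,0],[0,0,0],[0,0,0]],"linear":[[0,3,0],[0,5,0],[0,5,0],[0,5,0],[0,3,0],[0,1.5,0],[0,0,3],[0,0,3.5]],"grip":[0,0,0,0,0,0,0,0]}'
python3 c.py|grep flap; python3 -c "
from h import *
go([.58,-.05,.165],90)"
```

```text
time: 58.02
ee_pos: [0.5819, -0.2758, 0.2727]
orientation: [-0.01, 3.138, -0.004]
wrist_force: [0.5, -0.3, 0.0]
grip_width: -0.0002
gripper_force: 0.0
time: 59.02
ee_pos: [0.5802, -0.0508, 0.2042]
orientation: [-0.01, 3.14, -0.001]
wrist_force: [-0.0, 0.4, -0.4]
grip_width: 0.0
gripper_force: 0.0
flap_left scene 0.18 [[416, 208], [392, 206], [385, 211], [399, 247], [428, 225]]
flap_left top 0.75 [[318, 162], [307, 179], [305, 208], [318, 211]]
flap_right scene 0.67 [[166, 181], [131, 180], [107, 224], [146, 226]]
flap_right top 0.86 [[348, 145], [348, 212], [382, 214], [382, 147]]
t 59.42 p [ 0.5808 -0.0509  0.2068] R [[-1.0, -0.006, 0.003], [-0.006, 1.0, -0.001], [-0.003, -0.001, -1.0]] g 0.00026941569218583974 0.0 F [ 0.1  0.  -0. ]
rot [-0.001  0.003  0.006] lin cm [0.08 0.09 4.18] j [-0.26  0.13  1.85 -0.    1.16 -1.84]
```

```bash

python3 -m crank '{"rotation":[[0,0,0],[0,0,0],[0,0,0],[0,0,0],[0,0,0],[0,0,0],[0,0,0],[0,0,0]],"linear":[[0,0,2.5],[0,0,1.7],[0,-1.5,0],[0,-1.5,-0.2],[0,-1.5,-0.3],[0,-1.5,-0.4],[0,-1.5,-0.4],[0,-1.2,-0.3]],"grip":[0,0,0,0,0,0,0,0]}'
python3 -c "
from h import *
go([.58,-.137,.181],90)"
python3 -m crank '{"rotation":[[0,0,0],[0,0,0],[0,0,0],[0,0,0],[0,0,0],[0,0,0],[0,0,0],[0,0,0]],"linear":[[0,-1,0.05],[0,-1,0.15],[0,-1.8,0.7],[0,-1.55,1.2],[0,-1.25,1.5],[0,-0.8,1.8],[0,-0.2,1.1],[0,0,0]],"grip":[0,0,0,0,0,0,0,0]}'
python3 c.py|grep flap; python3 -c "
from h import *
go([.58,-.2135,.108],90)"
```

```text
time: 60.42
ee_pos: [0.5803, -0.1386, 0.1792]
orientation: [-0.009, 3.141, -0.0]
wrist_force: [-0.5, 0.3, -0.5]
grip_width: 0.0001
gripper_force: 0.2
t 60.42 p [ 0.5803 -0.1386  0.1792] R [[-1.0, -0.006, 0.0], [-0.006, 1.0, -0.0], [-0.0, -0.0, -1.0]] g 6.0337646835856526e-05 0.16556827817112207 F [-0.5  0.3 -0.5]
rot [-0.     0.     0.006] lin cm [ 0.03  0.16 -0.18] j [-0.4   0.19  1.84 -0.    1.12 -1.98]
time: 61.42
ee_pos: [0.5798, -0.2127, 0.1118]
orientation: [0.01, -3.139, -0.003]
wrist_force: [-0.4, -0.2, 0.2]
grip_width: -0.0003
gripper_force: 0.0
flap_left scene 0.85 [[196, 180], [184, 181], [163, 210], [152, 195], [139, 224], [181, 226]]
flap_left top 0.51 [[329, 144], [319, 145], [320, 170]]
flap_right scene 0.85 [[150, 195], [131, 180], [106, 224], [146, 226], [140, 220]]
flap_right top 0.58 [[382, 175], [374, 185], [370, 214], [383, 213]]
t 61.83 p [ 0.5811 -0.2133  0.1144] R [[-1.0, -0.007, 0.001], [-0.007, 1.0, -0.001], [-0.001, -0.001, -1.0]] g 9.728918984975404e-05 0.0 F [ 0.1 -0.1 -0.5]
rot [-0.001  0.001  0.007] lin cm [ 0.11 -0.02  0.64] j [-0.52  0.31  1.82 -0.    1.01 -2.09]
```

```bash

python3 -m crank '{"rotation":[[0,0,0],[0,0,0],[0,0,0]],"linear":[[0,0,0.4],[0,0,0.2],[0,0,0]],"grip":[0,0,0]}'
python3 -m crank '{"rotation":[[0,0,0],[0,0,0]],"linear":[[0,0,0.2],[0,0,0]],"grip":[0,0]}'
python3 -m crank '{"rotation":[[0,0,0],[0,0,0]],"linear":[[0,0,0.1],[0,0,0]],"grip":[0,0]}'
```

```text
time: 62.2
ee_pos: [0.5809, -0.2134, 0.109]
orientation: [0.01, -3.141, -0.0]
wrist_force: [-1.5, 1.1, 5.6]
grip_width: -0.0001
gripper_force: 2.8
time: 62.45
ee_pos: [0.581, -0.2133, 0.1088]
orientation: [0.01, -3.141, -0.001]
wrist_force: [-6.3, 2.8, 12.5]
grip_width: 0.0002
gripper_force: 6.4
time: 62.7
ee_pos: [0.5811, -0.2134, 0.1087]
orientation: [0.01, -3.14, -0.001]
wrist_force: [-7.5, 4.4, 17.7]
grip_width: -0.0
gripper_force: 8.2
```

Contact is at the expected stop. I retreat upward and check everything before handing in.

```bash

python3 -m crank '{"rotation":[[0,0,0],[0,0,0],[0,0,0],[0,0,0],[0,0,0],[0,0,0]],"linear":[[0,0,-1],[0,0,-3],[0,0,-5],[0,0,-5],[0,0,-3],[0,0,0]],"grip":[0,0,0,0,0,0]}'
python3 -m crank '{"rotation":[[0,0,0],[0,0,0],[0,0,0],[0,0,0],[0,0,0],[0,0,0],[0,0,0],[0,0,0]],"linear":[[0,3,0],[0,5,0],[0,5,0],[0,5,0],[0,4,0],[0,2,0],[0,0,0],[0,0,0]],"grip":[0,0,0,0,0,0,0,0]}'
python3 c.py|grep flap; python3 -c "
from h import *
S=cam('scene');T=cam('top')
for n,i in(('S',S),('T',T)): print(n,'closed left tip',px(i,[.64,-.253,.087]),px(i,[.45,-.253,.087]),'hinge',px(i,[.64,-.153,.087]),px(i,[.45,-.153,.087]))
for t,n in(('scoop','scene'),('scoop','top'),('funnel','scene'),('funnel','top'),('spool','top'),('spool','scene')):
  for d in robot.outline_of(t,n)[:3]:
    y,x=np.nonzero(d['mask']);print(t,n,round(d['conf'],2),np.round(d['point'],1),x.min(),x.max(),y.min(),y.max())
rim=lambda i:np.array([px(i,[.58+.055*np.cos(a),.362+.055*np.sin(a),.089]) for a in np.linspace(0,6.28,60)])
for i in(S,T): P=rim(i);print('rim pred',P.min(0),P.max(0))
ob()"
```

```text
time: 63.45
ee_pos: [0.582, -0.214, 0.2783]
orientation: [-0.01, 3.136, -0.005]
wrist_force: [0.6, -0.3, 0.1]
grip_width: 0.0001
gripper_force: 0.0
time: 64.45
ee_pos: [0.5793, 0.0255, 0.2742]
orientation: [0.008, -3.141, 0.001]
wrist_force: [-0.0, 0.6, -0.3]
grip_width: -0.0001
gripper_force: 0.0
flap_left scene 0.61 [[195, 182], [160, 181], [140, 223], [180, 226]]
flap_left top 0.91 [[319, 144], [319, 210], [354, 213], [354, 146]]
flap_right scene 0.74 [[157, 181], [132, 180], [107, 223], [139, 226]]
flap_right top 0.77 [[355, 146], [356, 210], [382, 213], [381, 148]]
S closed left tip [140.02447824 223.6120946 ] [160.07259362 179.6819138 ] hinge [182.65300354 225.76226173] [197.28413222 181.12723015]
T closed left tip [351.88767449 145.32444188] [353.97398351 211.64254193] hinge [316.67531129 144.63170995] [317.59889676 210.96926671]
scoop scene 0.86 [340.2 213.4] 327 353 194 229
scoop scene 0.86 [386.8 199.6] 380 406 175 208
scoop scene 0.75 [363.3 163.7] 333 382 149 175
scoop top 0.76 [183.8 211.5] 174 195 175 230
scoop top 0.61 [143. 303.] 123 172 284 314
funnel scene 0.91 [404.7 218.8] 384 428 205 248
funnel top 0.63 [130.9 158.8] 114 151 137 180
funnel top 0.21 [176.5 109. ] 168 182 100 119
spool scene 0.65 [257.6 257.4] 249 265 247 267
spool scene 0.45 [156.1 216.8] 106 198 180 255
rim pred [381.93120679 205.05323879] [428.62522224 233.24336114]
rim pred [112.60667794 142.3706103 ] [152.40475103 180.53218054]
t 65.25 p [0.5793 0.0267 0.2748] R [[-1.0, -0.006, 0.0], [-0.006, 1.0, -0.0], [-0.0, -0.0, -1.0]] g 0.00014730547047998827 0.0 F [-0.6  0.6 -0.5]
```

```bash
python3 -c "
from station import robot
print(robot.sign_off())"
```

```text
the job is handed in; nothing more can be done
None
```

I handed the job in at about 65 s: standoffs in the jar (about five counted in the pictures), jar and both white chargers in the carton, funnel in its holder, scoop flat on the bench, right flap then left flap closed, spool not disturbed; the hand-in returned no verdict.

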